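# Dress the chocolate dome, cover it with the double cloche and raise the outer cover

### The arm

A 6-joint arm with a two-finger parallel gripper is mounted at the origin on the work surface. World frame = base frame: x ahead of the robot, y to its left, z up, the work surface at z = 0. Lengths are in mm, angles in rad, forces in N, time in s.
With the tool pointing down it reaches from about 375 to 975 mm from the base axis. Payload 3.8 kg.
Tool frame: the origin (TCP) lies at the very end of the fingers, on their centre line; the grasp point (between the pads) lies 19 mm behind it; z points along the fingers, y is the direction in which the jaws open and shut (so a half turn about z gives the same grasp; the last joint's range is limited). The gripper opens to 85 mm and grips with 20 to 120 N. Pads are 22 mm wide; open, the fingers measure 114 mm over their backs; the gripper's body (76 mm by 85 mm) begins 54 mm behind the grasp point. The pads swing forward as they close: fully open they stand 13 mm farther back than shut.
Start: joints at [-1.162, 0.264, 1.604, -0, 1.274, -0.037], TCP at [291.04, -609.027, 231.28] pointing down, gripper open.
Joint ranges: [-2.63, 2.63], [-0.94, 2.18], [0.31, 2.57], [-1.31, 4.45], [0, 2.66], [-2.55, 2.55]. Speed limits (rad/s): [2.57, 2.57, 3.14, 3.14, 3.14, 3.14].

### API

Orientations are given as a unit quaternion [x, y, z, w].
In Python, from plant import manip gives the robot as it stands. The module is installed in compiled form; this text tells all that it offers.
- The arm moves only by the tool play_rows, never from a script. Its argument "rows" is a list of rows, each an object with "slide": the shift along the tool's x, y, z in m, a list of three; "turn": the turn about the tool's z in rad. A call has 1 to 20 rows; each row shifts and turns the commanded pose from where the row before left it, along the tool's axes as they then stand; what a row does not reach is not made up. A row lasts 1/12 s, in which the tool goes at most 41.7 mm and 7.16 degrees, less where a joint would pass 70% of its speed; a pose out of reach is approached as far as the arm can. A call with a gripper value outside its range is refused whole. "hand" is the finger opening in m, from 0 to 0.0854, set as the call begins (left out, the last holds). The fingers move at their own pace and stop on an object; "newtons" is the grip in N (left out, the last holds). Time passes only in rows, so rows that do not move let the fingers close. It gives the time, the measured TCP pose, the force and the opening at its end, in the units of the state.
- manip.read_state(): the state, without advancing time (a new reading comes with each control period).
- manip.read_camera(name): name is "scene" or "side" or "wrist"; returns a dict with "color" (400x640x3 uint8, red, green, blue), "fx", "fy", "cx", "cy" (pixels), "view" (4x4, takes a point from world to camera coordinates). Camera axes: x right, y up, looking along -z (the intrinsics and any distortion apply to the point x, -y, -z); pixel columns grow to the right and rows downward; lengths in mm; the calibration is good to about 2 mm. A picture is of the moment at which its call begins. There is no depth.
- manip.finish_job(): hands the job in, once; it reports no verdict.
The state is a dict: "t": time; "joint_pos": joint angles; "qvel": joint speeds; "effort": joint torques, N m; "position": TCP position; "eef_rot": TCP orientation; "ft_force": force on the tool from outside, world axes, zero at the start; "wrist_torque": the same for the moment, N m; "grip_width": opening from 0.0 (shut) to 1.0 (fully open).
Only numpy, scipy, OpenCV 4.12 (cv2) and the standard library are available. Lean on these libraries where they do the work, as an engineer would, in place of code of your own. Each camera call takes 0.05 s, during which the arm holds its last target.

### The job

Balance the small chocolate praline upright on the very top of the chocolate dome on the cake stand, and let go of it. Then take the nested pair of covers, which lift together by the wooden post, lower the two together over the dome until the inner cover stands flat on the stand with the praline still balanced inside, and let go of the post. Finally lift off the steel outer cover alone, leaving the inner cover and the praline undisturbed in place, and finish still holding the steel cover level in the gripper, its rim higher than the top of the wooden post; do not disturb the bowl, jar and brush.

Things in the scene. Friction and masses are not known exactly. Their poses are not given: they have to be found in the camera images.
- stand: White round cake stand, fixed to the table; plate 164 mm in diameter, its flat top 22 mm above the table (foot 110 mm in diameter). On its middle sits a fixed brown chocolate dome: the cap of a sphere of radius 45 mm, 72 mm wide at the plate and 18 mm high. Origin: centre of the underside, on the table; z up.
- dome_top (a point): The highest point of the chocolate dome, 40 mm above the table, on the stand's axis; axes as the stand's.
- praline_center (a point): Loose solid brown chocolate praline, a plain upright cylinder 30 mm in diameter and 18 mm high, about 25 g, lying flat on a fixed square wooden board (80 x 80 x 12 mm). Point: its centre, 9 mm above its underside; z is its axis, up.
- inner_center (a point): Inner cover: clear upside-down cup, rim 106 mm outside, 100 inside; inside height 50, flat top at 54. A wooden post, 26 mm thick, stands on it, tip 114 mm above the rim, passing loosely through the steel cover, 28 mm sticking out above the collar. Lifted by the post it carries the steel cover on its top. 0.16 kg. Point: on the axis, 57 mm above rim, 57 below tip; z up. Starts on the table.
- outer_center (a point): Outer cover, nested over the inner: upside-down steel cup, 126 mm outside, 120 inside, flat top 56 mm above its rim; on it a tubular collar 42 mm outside, 34 inside, 28 tall (edge 84 mm above rim), round the post with 4 mm play. Nested, its rim is 2 mm above the inner rim and it rests on the inner's top. 0.22 kg. Point: on the axis, 42 mm above rim, 42 below the collar's edge; z up.
- bowl: Bystander: open steel bowl, 120 mm across and 50 mm high, loose. Origin: centre of its underside.
- jar: Bystander: closed amber glass jar, 70 mm in diameter and 100 mm high, loose. Origin: centre of its underside.
- brush: Bystander: pastry brush 180 mm long lying on the table, loose, length along its x. Origin: on its underside on the table.
Mind the look-alikes: they are no part of the job. Leave any pink look-alike of the part that bears outer_center alone.

How it is judged:
By the outcome, as a careful person would: the job done as asked, in the order asked, and still so for the second after the job is handed in, while the arm keeps its last pose, push and grip.
It also fails if it takes over 64 s, if anything falls off the work surface, if the arm or the gripper's body presses on something with over 40 N, if the wrist force passes 120 N, or if a joint passes its speed limit or range.

## Working session

There is one attempt and no reset: what is moved stays moved. The work goes in short steps, Python scripts to look and compute and a tool call to move; the robot and the scene stay as the last step left them, time stands still between calls to the robot, and variables do not carry over. Pictures are saved under pics/ and viewed, and the job is handed in when it is done.

Besides the shell and the picture viewer there is one more tool, called after "Request:" as a command line: name --argument value ..., lists and objects as JSON in quotes. play_rows: Moves the arm, as the interface text tells. Its arguments: {"type":"object","properties":{"rows":{"type":"array","items":{"type":"object","properties":{"slide":{"type":"array","items":{"type":"number"}},"turn":{"type":"number"}}}},"hand":{"type":"number"},"newtons":{"type":"number"}},"required":["rows"]}

```bash
mkdir -p pics; ls
cat > h.py <<'E'
import numpy as np, cv2
from plant import manip
def grab(n,f):
    c=manip.read_camera(n); cv2.imwrite('pics/'+f+'.png',c['color'][:,:,::-1]); np.savez('pics/'+f+'.npz',**{k:c[k] for k in c}); return c
def load(f): return dict(np.load('pics/'+f+'.npz',allow_pickle=True))
def ray(c,u,v):
    V=np.array(c['view']);R=V[:3,:3];t=V[:3,3]
    d=np.array([(u-c['cx'])/c['fx'],-(v-c['cy'])/c['fy'],-1.0])
    return -R.T@t, R.T@d
def onz(c,u,v,z):
    o,d=ray(c,u,v); return o+d*(z-o[2])/d[2]
def proj(c,p):
    V=np.array(c['view']); q=V[:3,:3]@np.array(p)+V[:3,3]
    return np.array([c['cx']+c['fx']*q[0]/-q[2], c['cy']+c['fy']*(-q[1])/-q[2]])
def tri(rs):
    A=0;b=0
    for o,d in rs:
        d=d/np.linalg.norm(d);P=np.eye(3)-np.outer(d,d);A=A+P;b=b+P@o
    return np.linalg.solve(A,b)
E
python3 - <<'E'
from h import *
np.set_printoptions(suppress=True,precision=4)
for n in ['scene','side','wrist']:
    c=grab(n,n+'0'); print(n,{k:np.array(c[k]) for k in c if k!='color'})
print(manip.read_state())
E
```

```text
pics
scene {'fx': array(401.4055), 'fy': array(401.4055), 'cx': array(323.7725), 'cy': array(199.231), 'view': array([[   -0.8235,     0.5668,     0.0242,   396.1753],
       [   -0.3151,    -0.4925,     0.8113,   152.8433],
       [    0.4717,     0.6605,     0.5841, -1325.5333],
       [    0.    ,     0.    ,     0.    ,     1.    ]])}
side {'fx': array(366.1668), 'fy': array(366.1668), 'cx': array(317.8373), 'cy': array(198.8945), 'view': array([[  -0.9829,   -0.1833,    0.0177,  557.4179],
       [   0.1518,   -0.752 ,    0.6415,  -69.7877],
       [  -0.1043,    0.6332,    0.7669, -981.3036],
       [   0.    ,    0.    ,    0.    ,    1.    ]])}
wrist {'fx': array(316.9558), 'fy': array(316.9558), 'cx': array(320.1684), 'cy': array(198.8136), 'view': array([[   0.4299,   -0.9029,   -0.0009, -674.3196],
       [   0.8602,    0.4099,   -0.3033,   37.2354],
       [   0.2742,    0.1296,    0.9529, -379.8959],
       [   0.    ,    0.    ,    0.    ,    1.    ]])}
{'t': 0.15, 'joint_pos': array([-1.1619,  0.2646,  1.6051,  0.    ,  1.2737, -0.0369]), 'qvel': array([-0.0009, -0.0027, -0.0041, -0.0002,  0.0008, -0.0012]), 'effort': array([  0.0006, -51.5903, -36.796 ,  -0.0001,   0.008 ,   0.    ]), 'position': array([ 290.8327, -608.4929,  230.2146]), 'eef_rot': array([ 0.9753,  0.2211, -0.0002, -0.0009]), 'ft_force': array([ 0.6524, -0.1314,  0.4866]), 'wrist_torque': array([ 0.0363, -0.0202, -0.0062]), 'grip_width': 0.998840188567039}
```

View pics/scene0.png

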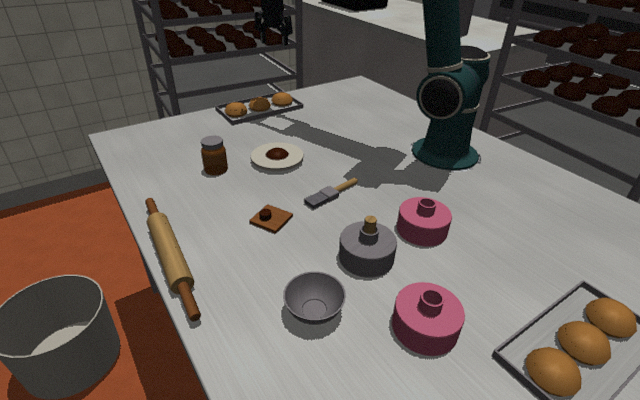

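View pics/side0.png

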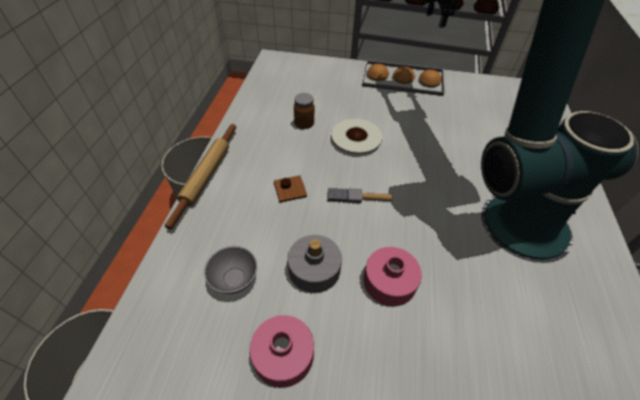

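View pics/wrist0.png

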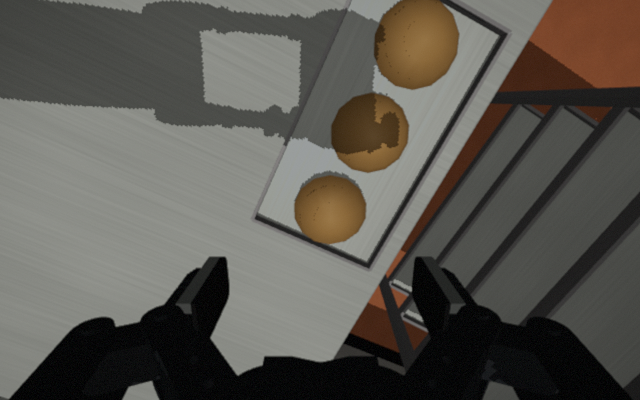

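Run:
```python
from h import *
np.set_printoptions(suppress=True,precision=1)
a=load('scene0');b=load('side0')
for n,p,q in [('post tip',(370,219),(315,243)),('praline top',(265,211),(286,181)),('board',(271,218),(290,189)),('dome',(277,153),(357,133)),('stand',(277,157),(357,136)),('jar lid',(212,142),(303,98)),('bowl',(315,290),(231,262)),('pink1',(426,205),(395,263)),('pink2',(431,298),(281,343)),('brush tip',(305,203),(327,194)),('brush end',(357,182),(392,197))]:
    print(n,tri([ray(a,*p),ray(b,*q)]))
ims=[cv2.resize(a['color'][190:280,320:410],None,fx=4,fy=4),cv2.resize(b['color'][225:315,270:360],None,fx=4,fy=4)]
t=np.hstack(ims)
ims=[cv2.resize(a['color'][130:190,230:350],None,fx=3,fy=3),cv2.resize(b['color'][100:160,300:420],None,fx=3,fy=3)]
cv2.imwrite('pics/crop1.png',np.vstack([t,np.hstack(ims)])[:,:,::-1]) if False else None
cv2.imwrite('pics/crop1.png',np.vstack([t,np.hstack(ims)]  )[:,:,::-1])
```

```text
post tip [530.7 239.3 112.2]
praline top [658.7  -0.7  30.7]
board [646.6   6.    7.4]
dome [ 486.8 -250.    26.9]
stand [ 485.6 -254.1   10.8]
jar lid [ 671.1 -294.3   98.6]
bowl [710.8 296.9  61. ]
pink1 [350.6 235.3  76.2]
pink2 [556.1 448.   79.1]
brush tip [541.    1.5   7.9]
brush end [359.2 -13.2   9.2]
```

View pics/crop1.png

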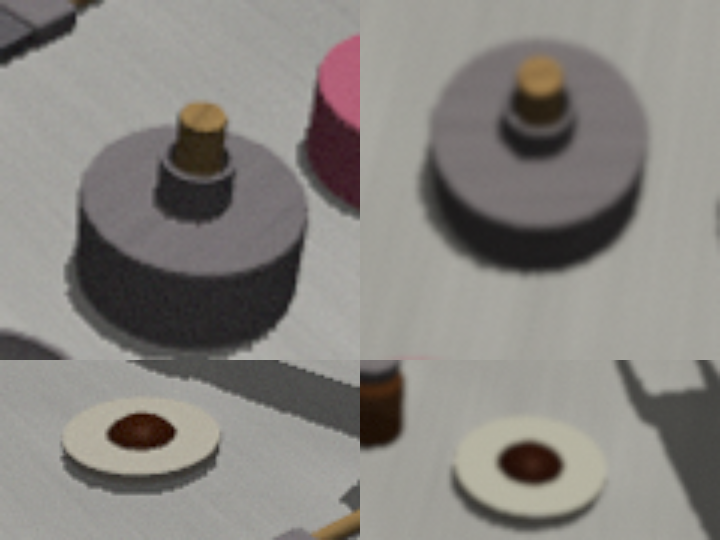

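```bash
cat >> h.py <<'E'
from scipy.spatial.transform import Rotation as Ro
def toolT():
    s=manip.read_state(); return Ro.from_quat(s['eef_rot']).as_matrix(),np.array(s['position'])
def st():
    s=manip.read_state(); R,p=toolT(); print('t',round(s['t'],2),'p',p.round(2),'yaw',round(float(np.arctan2(R[1,0],R[0,0])),4),'z',R[:,2].round(4),'F',np.array(s['ft_force']).round(2),'tq',np.array(s['wrist_torque']).round(2),'g',round(s['grip_width']*85.4,2),'j',np.array(s['joint_pos']).round(2))
def totool(d):
    R,p=toolT(); return R.T@np.array(d)
E
python3 - <<'E'
from h import *
np.set_printoptions(suppress=True,precision=3)
c=load('wrist0');R,p=toolT()
o,d=ray(c,c['cx'],c['cy']); print('cam in tool',R.T@(o-p),'axis',R.T@d)
V=c['view'][:3,:3]; print(V@R)
for z in (0,30): print([onz(c,u,v,z).round(0) for u,v in ((0,0),(640,0),(320,200),(320,300))])
st()
E
```

```text
cam in tool [  78.793    0.092 -142.456] axis [-0.303  0.     0.953]
[[-0.001  1.    -0.001]
 [ 0.953  0.002  0.303]
 [ 0.303 -0.    -0.953]]
[array([ 307., -236.,    0.]), array([ 590., -830.,    0.]), array([ 253., -626.,    0.]), array([ 123., -688.,    0.])]
[array([ 311., -263.,   30.]), array([ 571., -810.,   30.]), array([ 262., -622.,   30.]), array([ 142., -679.,   30.])]
t 0.15 p [ 290.83 -608.49  230.21] yaw 0.4458 z [-0.001  0.002 -1.   ] F [ 0.65 -0.13  0.49] tq [ 0.04 -0.02 -0.01] g 85.3 j [-1.16  0.26  1.61  0.    1.27 -0.04]
```

Request:
play_rows --rows '[{"slide": [0, 0, 0.005], "turn": 0.1125}, {"slide": [0, 0, 0.005], "turn": 0.1125}, {"slide": [0, 0, 0.005], "turn": 0.1125}, {"slide": [0, 0, 0.005], "turn": 0.1125}, {"slide": [0, 0, 0.005], "turn": 0.1125}, {"slide": [0, 0, 0.005], "turn": 0.1125}, {"slide": [0, 0, 0.005], "turn": 0.1125}, {"slide": [0, 0, 0.005], "turn": 0.1125}, {"slide": [0, 0, 0.005], "turn": 0.1125}, {"slide": [0, 0, 0.005], "turn": 0.1125}]'

```text
t: 0.98
position: [290.9, -608.7, 180.5]
eef_rot: [0.942, -0.336, -0.0, -0.0]
ft_force: [0.6, 1.0, -0.3]
grip_width: 1.001
```

Request:
play_rows --rows '[{"turn": -0.1133}, {"turn": -0.1133}, {"turn": -0.1133}, {"turn": -0.1133}, {"turn": -0.1133}, {"turn": -0.1133}, {"slide": [0.0139, -0.0255, 0]}, {"slide": [0.0139, -0.0255, 0]}, {"slide": [0.0139, -0.0255, 0]}, {"slide": [0.0139, -0.0255, 0]}, {"slide": [0.0139, -0.0255, 0]}, {"slide": [0.0139, -0.0255, 0]}, {"slide": [0.0139, -0.0255, 0]}, {"slide": [0.0139, -0.0255, 0]}, {"slide": [0.0139, -0.0255, 0]}, {"slide": [0.0139, -0.0255, 0]}, {"slide": [0.0139, -0.0255, 0]}, {"slide": [0.0139, -0.0255, 0]}, {"slide": [0.0139, -0.0255, 0]}, {"slide": [0.0139, -0.0255, 0]}]'

```text
$.rows[0]: bad value
```

Run:
```python
from h import *
grab('wrist','w1');st()
```

```text
t 1.03 p [ 290.61 -608.09  179.16] yaw -0.6897 z [-0.0011  0.0026 -1.    ] F [-0.9  -0.11 -0.38] tq [ 0.06 -0.07  0.02] g 85.49 j [-1.16  0.3   1.66 -0.    1.19  1.1 ]
```

View pics/w1.png

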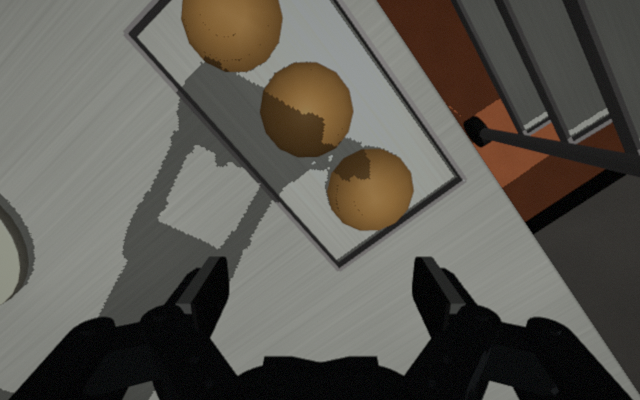

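Request:
play_rows --rows '[{"slide": [0, 0, 0], "turn": -0.1143}, {"slide": [0, 0, 0], "turn": -0.1143}, {"slide": [0, 0, 0], "turn": -0.1143}, {"slide": [0, 0, 0], "turn": -0.1143}, {"slide": [0, 0, 0], "turn": -0.1143}, {"slide": [0, 0, 0], "turn": -0.1143}, {"slide": [0.0139, -0.0255, 0], "turn": 0}, {"slide": [0.0139, -0.0255, 0], "turn": 0}, {"slide": [0.0139, -0.0255, 0], "turn": 0}, {"slide": [0.0139, -0.0255, 0], "turn": 0}, {"slide": [0.0139, -0.0255, 0], "turn": 0}, {"slide": [0.0139, -0.0255, 0], "turn": 0}, {"slide": [0.0139, -0.0255, 0], "turn": 0}, {"slide": [0.0139, -0.0255, 0], "turn": 0}, {"slide": [0.0139, -0.0255, 0], "turn": 0}, {"slide": [0.0139, -0.0255, 0], "turn": 0}, {"slide": [0.0139, -0.0255, 0], "turn": 0}, {"slide": [0.0139, -0.0255, 0], "turn": 0}, {"slide": [0.0139, -0.0255, 0], "turn": 0}, {"slide": [0.0139, -0.0255, 0], "turn": 0}]'

```text
t: 2.7
position: [483.6, -249.4, 181.4]
eef_rot: [1.0, 0.005, 0.0, 0.0]
ft_force: [0.8, -0.1, -0.4]
grip_width: 1.001
```

Run:
```python
from h import *
st();grab('wrist','w2');st()
```

```text
t 2.7 p [ 483.64 -249.37  181.36] yaw 0.0092 z [ 0. -0. -1.] F [ 0.78 -0.05 -0.35] tq [-0.01  0.07  0.  ] g 85.49 j [-0.52  0.05  1.94  0.    1.15  1.04]
t 2.75 p [ 485.69 -245.21  181.33] yaw 0.0106 z [ 0.0017  0.0037 -1.    ] F [ 2.5   2.91 -0.24] tq [ 0.12 -0.03 -0.  ] g 85.3 j [-0.52  0.05  1.94  0.    1.15  1.04]
```

View pics/w2.png

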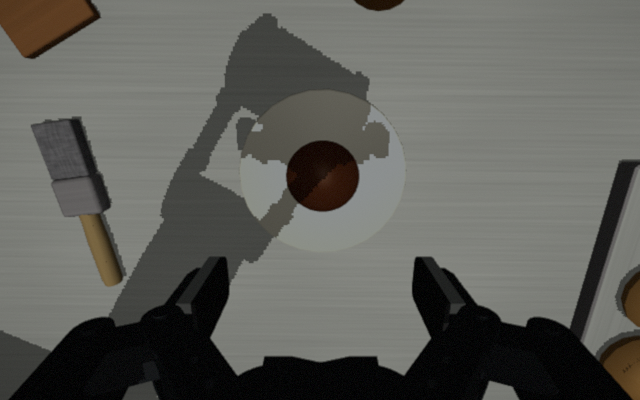

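The wrist view shows the stand's plate around (322,170) and the brown dome at (322,176), but the arm was still settling when it was taken. I'll let it settle and measure.

Request:
play_rows --rows '[{"slide": [0, 0, 0], "turn": 0}, {"slide": [0, 0, 0], "turn": 0}, {"slide": [0, 0, 0], "turn": 0}, {"slide": [0, 0, 0], "turn": 0}]'

```text
t: 3.08
position: [482.8, -251.7, 181.2]
eef_rot: [1.0, 0.003, -0.0, 0.0]
ft_force: [-0.1, -0.0, 1.2]
grip_width: 1.001
```

```bash
cat >> h.py <<'E'
def brown(c,box,vmin=25):
    im=c['color']; hsv=cv2.cvtColor(im,cv2.COLOR_RGB2HSV)
    h,s,v=[hsv[:,:,i] for i in range(3)]
    m=((s>110)&((h<16)|(h>172))&(v>vmin)).astype(np.uint8)
    k=np.zeros_like(m);k[box[1]:box[3],box[0]:box[2]]=1
    m=cv2.morphologyEx(m*k,cv2.MORPH_CLOSE,np.ones((3,3)))
    cs,_=cv2.findContours(m,cv2.RETR_EXTERNAL,cv2.CHAIN_APPROX_NONE)
    return max(cs,key=cv2.contourArea)
def circ_on(c,cnt,z):
    P=np.array([onz(c,u+0.0,v+0.0,z)[:2] for u,v in cnt[:,0,:]])
    A=np.c_[2*P,np.ones(len(P))];s=np.linalg.lstsq(A,(P**2).sum(1),rcond=None)[0]
    r=np.sqrt(s[2]+s[0]**2+s[1]**2);return s[:2],r,np.abs(np.hypot(*(P-s[:2]).T)-r).mean()
E
python3 - <<'E'
from h import *
st();c=grab('wrist','w3');st()
k=brown(c,(250,110,400,240));print(cv2.fitEllipse(k))
print('dome base@22',circ_on(c,k,22))
hsv=cv2.cvtColor(c['color'],cv2.COLOR_RGB2HSV)
for n in ('scene','side'):
    a=load(n+'0'); k=brown(a,(240,135,320,175) if n=='scene' else (320,110,400,160)); print(n,cv2.fitEllipse(k),circ_on(a,k,22),circ_on(a,k,30))
E
```

```text
t 3.08 p [ 482.79 -251.67  181.24] yaw 0.006 z [-3.e-04 -2.e-04 -1.e+00] F [-0.09 -0.    1.2 ] tq [-0.06 -0.03 -0.1 ] g 85.45 j [-0.53  0.06  1.94 -0.    1.15  1.04]
t 3.13 p [ 482.83 -251.72  181.27] yaw 0.0056 z [-1.e-04 -2.e-04 -1.e+00] F [ 0.29 -0.23  0.38] tq [0.03 0.03 0.01] g 85.52 j [-0.53  0.06  1.94 -0.    1.15  1.04]
((328.44158935546875, 183.26473999023438), (47.769386291503906, 57.30791091918945), 44.34542465209961)
dome base@22 (array([ 480.28501138, -260.02178655]), np.float64(25.260564205742597), np.float64(3.61416910520461))
scene ((276.7979431152344, 153.25514221191406), (10.384233474731445, 20.811769485473633), 88.77831268310547) (array([ 483.99426899, -255.19636877]), np.float64(32.52168851059873), np.float64(1.5103988885212842)) (array([ 490.66290687, -242.50610522]), np.float64(32.10116920882875), np.float64(1.490868786760443))
side ((356.4415283203125, 133.84521484375), (10.873610496520996, 18.259654998779297), 97.13858795166016) (array([ 488.64860141, -253.54127897]), np.float64(27.792544991159122), np.float64(1.3820234186948193)) (array([ 488.30864273, -243.87886303]), np.float64(27.502100851108025), np.float64(1.3675806750202453))
```

Run:
```python
from h import *
c=load('w3');hsv=cv2.cvtColor(c['color'],cv2.COLOR_RGB2HSV)
for p in [(310,165),(340,190),(300,120),(300,235),(360,100),(200,60),(420,260)]:
    print(p,c['color'][p[1],p[0]],hsv[p[1],p[0]])
for vm in (5,10,15,20):
    k=brown(c,(250,110,400,240),vm);e=cv2.fitEllipse(k);print(vm,e,circ_on(c,k,22))
im=c['color'].copy();cv2.drawContours(im,[k],-1,(0,255,0),1)
cv2.imwrite('pics/w3c.png',cv2.resize(im[70:270,200:440],None,fx=3,fy=3,interpolation=cv2.INTER_NEAREST)[:,:,::-1])
```

```text
(310, 165) [25  9  4] [  7 214  25]
(340, 190) [44 19  6] [ 10 220  44]
(300, 120) [90 88 80] [24 28 90]
(300, 235) [138 142 136] [ 50  11 142]
(360, 100) [94 92 84] [24 27 94]
(200, 60) [123 123 118] [ 30  10 123]
(420, 260) [5 8 8] [90 96  8]
5 ((319.731689453125, 174.6607208251953), (69.0797119140625, 70.40914916992188), 88.03142547607422) (array([ 489.1410334 , -251.09422112]), np.float64(34.460989604918375), np.float64(0.2571462256407824))
10 ((319.731689453125, 174.6607208251953), (69.0797119140625, 70.40914916992188), 88.03142547607422) (array([ 489.1410334 , -251.09422112]), np.float64(34.460989604918375), np.float64(0.2571462256407824))
15 ((319.731689453125, 174.6607208251953), (69.0797119140625, 70.40914916992188), 88.03142547607422) (array([ 489.1410334 , -251.09422112]), np.float64(34.460989604918375), np.float64(0.2571462256407824))
20 ((320.6676025390625, 174.37548828125), (67.8447265625, 69.4454116821289), 129.02529907226562) (array([ 489.50885647, -252.0658204 ]), np.float64(33.75620113148041), np.float64(1.1638607088332757))
```

View pics/w3c.png

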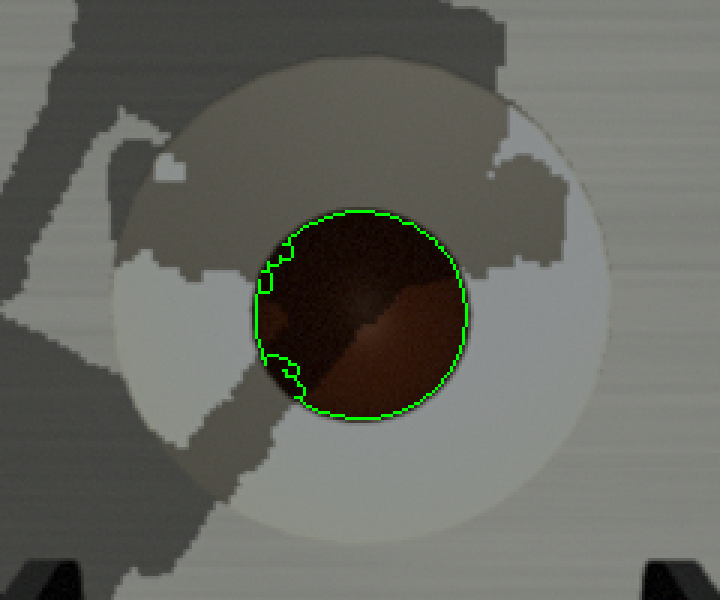

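Request:
play_rows --rows '[{"slide": [0.02, 0, 0], "turn": 0.003}, {"slide": [0.02, 0, 0], "turn": 0.003}, {"slide": [0.02, 0, 0], "turn": 0}, {"slide": [0, 0, 0], "turn": 0}, {"slide": [0, 0, 0], "turn": 0}, {"slide": [0, 0, 0], "turn": 0}, {"slide": [0, 0, 0], "turn": 0}]'

```text
t: 3.72
position: [542.2, -250.8, 181.0]
eef_rot: [1.0, -0.0, -0.001, -0.0]
ft_force: [0.3, 0.9, -0.3]
grip_width: 0.999
```

Run:
```python
from h import *
c=grab('wrist','w4');st()
k=brown(c,(200,20,460,370),5);x,y,w,h=cv2.boundingRect(k);print(x,y,w,h,cv2.fitEllipse(cv2.convexHull(k)))
im=c['color'].copy();cv2.drawContours(im,[k],-1,(0,255,0),1);cv2.imwrite('pics/w4c.png',im[:,:,::-1])
a=load('w3')
ka=cv2.convexHull(brown(a,(250,110,400,240),5));k=cv2.convexHull(k)
ea=cv2.fitEllipse(ka);e=cv2.fitEllipse(k)
print('tri',tri([ray(a,*ea[0]),ray(c,*e[0])]))
for z in (16,22,28): print(z,circ_on(a,ka,z),circ_on(c,k,z))
```

```text
t 3.77 p [ 542.25 -250.77  181.07] yaw -0.0001 z [-8.e-04  2.e-04 -1.e+00] F [ 0.02 -0.29  0.52] tq [-0.    0.06 -0.01] g 85.57 j [-0.47  0.16  1.83 -0.    1.16  1.1 ]
287 201 68 61 ((320.5140686035156, 230.88453674316406), (61.83211135864258, 67.28994750976562), 91.84410095214844)
tri [ 490.45411933 -250.97209263   22.65905026]
16 (array([ 487.66504711, -251.04200759]), np.float64(35.52775039319904), np.float64(0.11965135849214088)) (array([ 486.42708163, -250.93194212]), np.float64(35.37880130951158), np.float64(0.11788432162833584))
22 (array([ 489.10586953, -251.03543669]), np.float64(34.835260889728346), np.float64(0.11731917283730293)) (array([ 489.05415316, -250.92251103]), np.float64(34.68847841513545), np.float64(0.11558412368191386))
28 (array([ 490.54669194, -251.0288658 ]), np.float64(34.14277138625641), np.float64(0.11498698718247034)) (array([ 491.68122469, -250.91307994]), np.float64(33.99815552075773), np.float64(0.11328392573552597))
```

View pics/w4c.png

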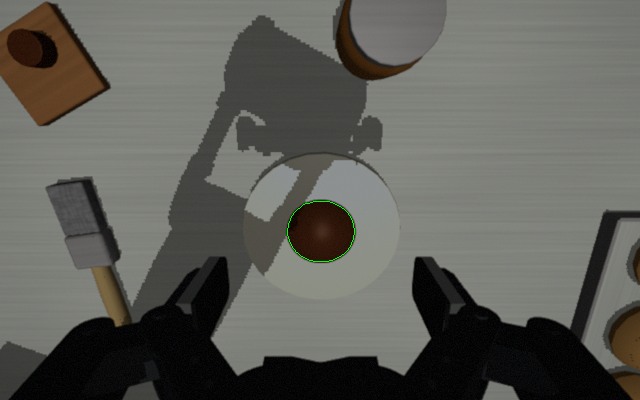

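The picture shows the stand at (322,225), with the dome at (320.5,231). The praline is on its board at (30,47). Dome axis comes out at (489.1, -251.0), with the plate at about z 22. Next I'll go over the praline.

Request:
play_rows --rows '[{"slide": [0.011, -0.025, 0], "turn": 0}, {"slide": [0.011, -0.025, 0], "turn": 0}, {"slide": [0.011, -0.025, 0], "turn": 0}, {"slide": [0.011, -0.025, 0], "turn": 0}, {"slide": [0.011, -0.025, 0], "turn": 0}, {"slide": [0.011, -0.025, 0], "turn": 0}, {"slide": [0.011, -0.025, 0], "turn": 0}, {"slide": [0.011, -0.025, 0], "turn": 0}, {"slide": [0.011, -0.025, 0], "turn": 0}, {"slide": [0.011, -0.025, 0], "turn": 0}, {"slide": [0, 0, 0], "turn": 0}, {"slide": [0, 0, 0], "turn": 0}, {"slide": [0, 0, 0], "turn": 0}, {"slide": [0, 0, 0], "turn": 0}]'

```text
t: 4.93
position: [652.5, -1.5, 181.2]
eef_rot: [1.0, -0.0, -0.0, 0.0]
ft_force: [0.0, -0.0, -0.5]
grip_width: 1.001
```

Run:
```python
from h import *
c=grab('wrist','w5');st()
print([c['color'][int(v),int(u)] for u,v in [proj(c,(658,-1,30)),proj(c,(640,-20,12)),proj(c,(700,50,0))]])
cv2.imwrite('pics/w5c.png',cv2.resize(c['color'][80:270,200:440],None,fx=3,fy=3,interpolation=cv2.INTER_NEAREST)[:,:,::-1])
```

```text
t 4.98 p [652.55  -1.68 181.33] yaw -0.0007 z [-3.e-04 -3.e-04 -1.e+00] F [ 0.59 -0.19  0.01] tq [-0.01 -0.03 -0.01] g 85.41 j [-0.04  0.26  1.71 -0.    1.18  1.53]
[array([71, 43, 29], dtype=uint8), array([55, 37, 20], dtype=uint8), array([73, 75, 72], dtype=uint8)]
```

View pics/w5c.png

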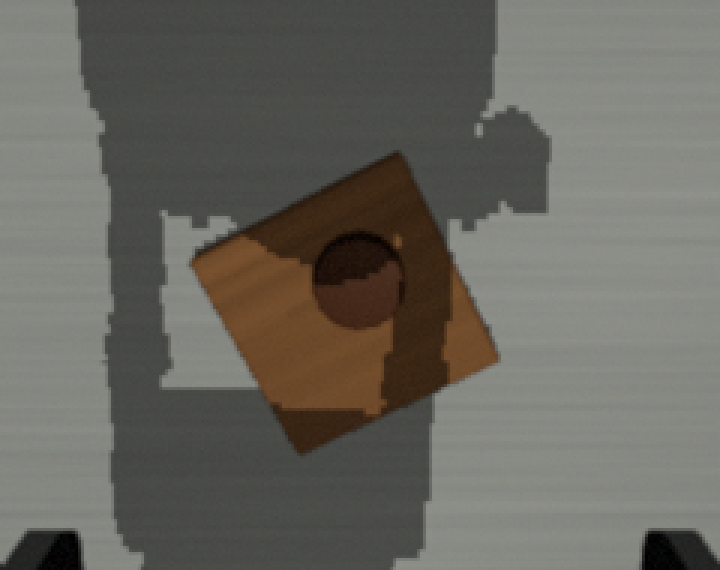

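Run:
```python
from h import *
c=load('w5')
im=c['color'][145:200,295:345].astype(int)
print('R/B-hue map');
r=(im[:,:,1]*100/np.maximum(im[:,:,0],1)).astype(int)
r2=(im[:,:,2]*100/np.maximum(im[:,:,0],1)).astype(int)
for j in range(0,55,3): print(145+j,' '.join('%2d'%x for x in r2[j,::2]))
```

```text
R/B-hue map
145 97 97 95 89 65 36 35 36 31 35 34 39 37 37 39 31 31 32 39 42 35 32 35 92 96
148 94 65 27 30 34 28 33 36 37 38 37 33 37 38 42 35 36 30 33 36 36 39 38 43 97
151 29 39 42 36 33 36 39 40 36 32 36 36 33 36 33 35 42 33 27 40 41 36 38 32 66
154 37 31 37 39 36 35 37 36 39 38 37 34 32 38 37 37 33 31 33 35 36 31 31 37 28
157 34 37 37 28 40 33 33 37 40 35 27 14 37 34 30 38 39 32 38 33 35 31 33 37 37
160 32 38 32 32 40 35 38 32 14  0 38 37 32 39  6  0  5 26 38 37 35 33 30 31 39
163 36 36 35 37 35 36 35 38 21 29 38 33 28 37 32 34 38 15 37 32 30 35 29 33 41
166 37 37 37 37 35 42 35 13 31 38 38 28 24 48 30 35 25 32 25 21 37 32 39 34 30
169 38 37 38 39 38  0 21 29 31 25 25 34 27 25 33 29 41 44 43 39 35 36 37 38 35
172 37 38 38 40 37 28 32 28 41 22 20 37 38 26 41 44 39 42 38 43 28 32 32 40 36
175 38 38 40 40 38 33 29 36 34 43 40 40 41 41 39 41 38 38 40 35 30 37 33 30 36
178 39 37 38 40 38 34 33 34 39 42 36 40 40 39 40 41 43 40 42 12 43 33 34 37 37
181 37 38 38 38 38 37 36 37 41 39 40 42 36 39 44 40 40 42 34 25 38 33 36 36 37
184 38 40 38 39 40 37 34 32 37 39 39 34 40 41 36 37 41 38 24 37 40 33 36 37 38
187 39 39 37 36 40 37 39 39 30 33 39 28 34 37 34 36 36 39 38 31 31 36 36 32 38
190 39 39 37 35 37 37 41 38 37 38 38 38 36 37 40 38 38 38 38 33 32 36 40 37 36
193 37 38 38 36 39 37 37 37 38 37 38 38 36 39 40 38 38 40 42 32 37 32 34 34 40
196 36 37 38 38 40 38 40 36 39 39 38 38 38 37 36 38 40 37 33 25 36 38 35 36 32
199 40 35 39 38 39 40 38 38 37 39 36 38 37 37 37 38 36 33 37 36 33 37 32 35 32
```

Run:
```python
from h import *
c=load('w5')
arc=np.array([(313,280),(318,300),(335,322),(358,330),(382,322),(398,302),(404,280)],float)
arc=arc/3+np.array([200,80])-0.5
for z in (26,30,34): print(z,circ_on(c,arc[:,None,:],z))
ctr,r,_=circ_on(c,arc[:,None,:],30)
im=cv2.resize(c['color'][130:220,270:370],None,fx=6,fy=6,interpolation=cv2.INTER_NEAREST);im=np.clip(im.astype(int)*2,0,255).astype(np.uint8)
for z,col in ((30,(0,255,0)),(12,(255,255,0))):
    q=[(proj(c,(ctr[0]+15*np.cos(t),ctr[1]+15*np.sin(t),z))-[270,130]+.5)*6 for t in np.linspace(0,6.28,60)]
    cv2.polylines(im,[np.array(q,int)],True,col,1)
# other views
outs=[im]
for n,b in (('scene0',(240,195,300,240)),('side0',(265,165,315,210))):
    a=load(n);j=a['color'].copy();j=cv2.resize(j[b[1]:b[3],b[0]:b[2]],None,fx=6,fy=6,interpolation=cv2.INTER_NEAREST);j=np.clip(j.astype(int)*2,0,255).astype(np.uint8)
    for z,col in ((30,(0,255,0)),(12,(255,255,0))):
        q=[(proj(a,(ctr[0]+15*np.cos(t),ctr[1]+15*np.sin(t),z))-[b[0],b[1]]+.5)*6 for t in np.linspace(0,6.28,60)]
        cv2.polylines(j,[np.array(q,int)],True,col,1)
    outs.append(j)
    cv2.imwrite('pics/pr_%s.png'%n,j[:,:,::-1])
cv2.imwrite('pics/w5d.png',im[:,:,::-1])
j=np.zeros((270,360+300,3),np.uint8);j[:270,:360]=outs[1];j[:270,360:]=outs[2];cv2.imwrite('pics/w5e.png',j[:,:,::-1])
```

```text
26 (array([ 6.60887819e+02, -3.29043265e-01]), np.float64(14.393199046804039), np.float64(0.304563499538001))
30 (array([ 6.61833261e+02, -3.38795817e-01]), np.float64(14.199880269167728), np.float64(0.3004728284348272))
34 (array([ 6.62778703e+02, -3.48548369e-01]), np.float64(14.00656149152764), np.float64(0.296382157328858))
```

View pics/w5d.png

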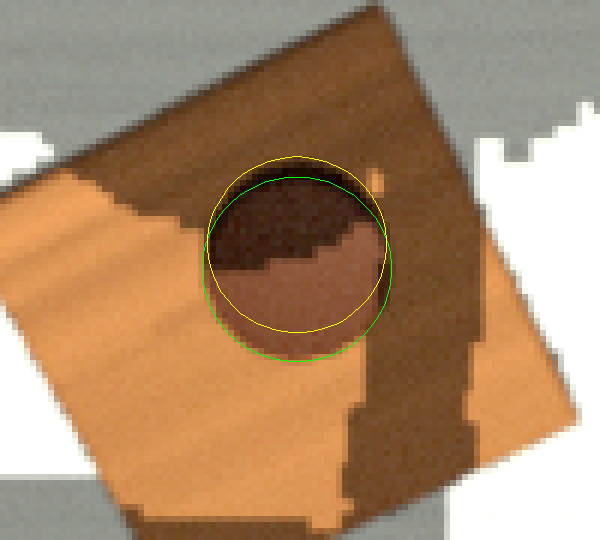

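View pics/w5e.png

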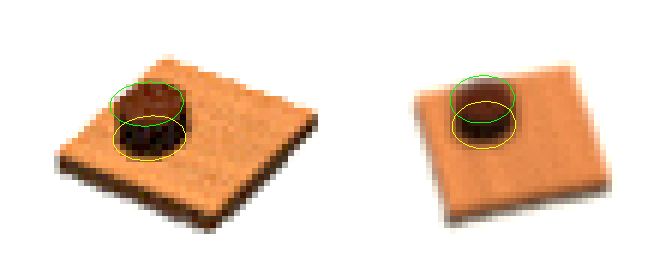

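Views agree: the praline's axis is at about (661.5, -0.4), its top near z 30. Descending to TCP z of about 16, then closing.

Request:
play_rows --rows '[{"slide": [0.0045, -0.0005, 0.01], "turn": 0}, {"slide": [0.0045, -0.0005, 0.02], "turn": 0}, {"slide": [0, 0, 0.025], "turn": 0}, {"slide": [0, 0, 0.025], "turn": 0}, {"slide": [0, 0, 0.025], "turn": 0}, {"slide": [0, 0, 0.025], "turn": 0}, {"slide": [0, 0, 0.015], "turn": 0}, {"slide": [0, 0, 0.01], "turn": 0}, {"slide": [0, 0, 0.005], "turn": 0}, {"slide": [0, 0, 0.005], "turn": 0}, {"slide": [0, 0, 0], "turn": 0}, {"slide": [0, 0, 0], "turn": 0}, {"slide": [0, 0, 0], "turn": 0}]'

```text
t: 6.07
position: [663.4, 0.5, 17.8]
eef_rot: [1.0, 0.0, 0.001, 0.0]
ft_force: [0.9, 0.5, 0.4]
grip_width: 0.998
```

Run:
```python
from h import *
st();c=grab('wrist','w6');grab('scene','s6')
```

```text
t 6.07 p [6.6338e+02 5.0000e-01 1.7840e+01] yaw 0.0006 z [ 2.6e-03 -1.0e-04 -1.0e+00] F [0.87 0.5  0.42] tq [-0.03 -0.02 -0.01] g 85.24 j [-0.04  0.44  1.8  -0.    0.9   1.53]
```

View pics/w6.png

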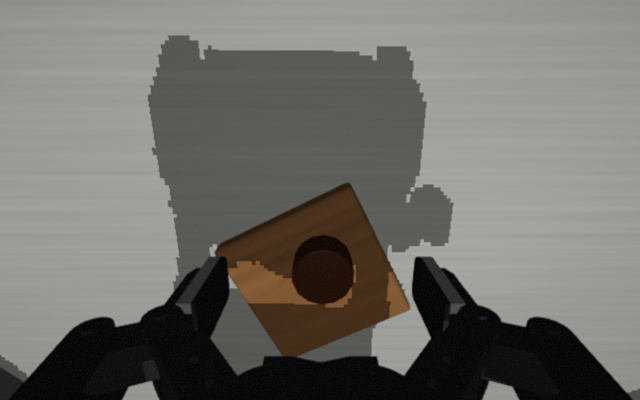

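Request:
play_rows --rows '[{"slide": [-0.0015, 0, 0.0015], "turn": 0}, {"slide": [0, 0, 0], "turn": 0}, {"slide": [0, 0, 0], "turn": 0}, {"slide": [0, 0, 0], "turn": 0}, {"slide": [0, 0, 0], "turn": 0}, {"slide": [0, 0, 0], "turn": 0}, {"slide": [0, 0, 0], "turn": 0}, {"slide": [0, 0, 0], "turn": 0}, {"slide": [0, 0, 0], "turn": 0}, {"slide": [0, 0, 0], "turn": 0}]' --hand 0.02 --newtons 25

```text
t: 7.0
position: [660.8, 0.5, 15.0]
eef_rot: [1.0, 0.0, 0.0, -0.0]
ft_force: [0.2, -0.4, 1.4]
grip_width: 0.338
```

Run:
```python
from h import *
st();c=grab('wrist','w7')
```

```text
t 7.0 p [6.6083e+02 5.4000e-01 1.4960e+01] yaw 0.0006 z [ 4.e-04  0.e+00 -1.e+00] F [ 0.24 -0.36  1.38] tq [ 0.    0.01 -0.02] g 28.86 j [-0.04  0.44  1.8   0.    0.9   1.53]
```

View pics/w7.png

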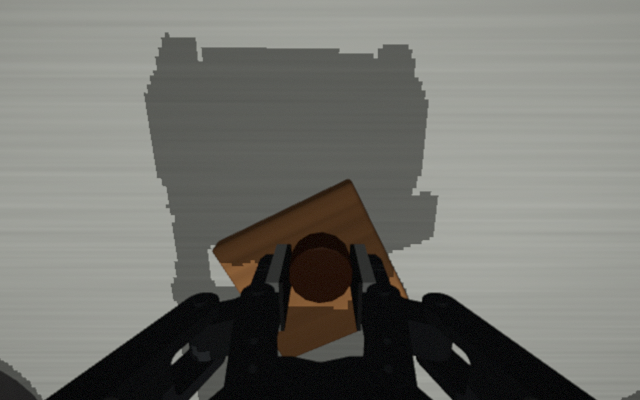

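Request:
play_rows --rows '[{"slide": [0, 0, -0.005], "turn": 0}, {"slide": [0, 0, -0.01], "turn": 0}, {"slide": [0, 0, -0.02], "turn": 0}, {"slide": [0, 0, -0.02], "turn": 0}, {"slide": [0, 0, -0.02], "turn": 0}, {"slide": [0, 0, 0], "turn": 0}, {"slide": [0, 0, 0], "turn": 0}, {"slide": [0, 0, 0], "turn": 0}]'

```text
t: 7.72
position: [660.2, 0.5, 89.5]
eef_rot: [1.0, 0.0, -0.0, -0.0]
ft_force: [-1.4, 0.4, 0.7]
grip_width: 0.336
```

Run:
```python
from h import *
st();c=grab('wrist','w8')
im=c['color'][210:330,250:390];im=np.clip(cv2.resize(im,None,fx=5,fy=5,interpolation=cv2.INTER_NEAREST).astype(int)*3,0,255).astype(np.uint8)
cv2.imwrite('pics/w8c.png',im[:,:,::-1])
```

```text
t 7.72 p [6.6016e+02 5.2000e-01 8.9490e+01] yaw 0.0006 z [-5.e-04  0.e+00 -1.e+00] F [-1.37  0.35  0.68] tq [-0.    0.02 -0.01] g 28.71 j [-0.04  0.35  1.76 -0.    1.03  1.53]
```

View pics/w8c.png

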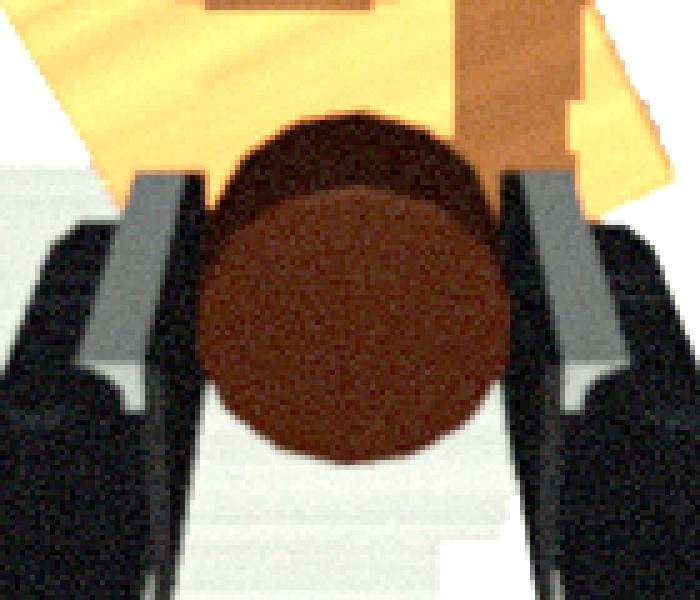

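Run:
```python
from h import *
c=load('w8');p=np.array([660.16,.52,89.49])
pts=np.array([(197,310),(240,228),(298,195),(357,185),(415,195),(470,232),(511,315),(490,385),(440,440),(355,464),(265,438),(220,390)],float)/5+[250-.4,210-.4]
for dz in (11,13,15,17): 
    q,r,e=circ_on(c,pts[:,None,:],p[2]+dz);print(dz,q-p[:2],r,e)
for dz in (-3,-4,-1): 
    b=np.array([(240,195),(298,125),(358,110),(420,122),(480,185)],float)/5+[250-.4,210-.4]
    print(dz,circ_on(c,b[:,None,:],p[2]+dz)[0]-p[:2],circ_on(c,b[:,None,:],p[2]+dz)[1])
d=load('w3');print('dome rel tool at w3',489.1-482.83,-251+251.72)
```

```text
11 [-0.85997222  0.32406235] 14.792449655971678 0.13306938095662493
13 [0.35135068 0.32707887] 14.567568552215922 0.13104640368883227
15 [1.56267358 0.33009539] 14.34268744846381 0.12902342644081952
17 [2.77399648 0.3331119 ] 14.117806344699174 0.1270004491725462
-3 [ 2.56844607 -0.51036294] 12.807016690244627
-4 [ 2.04459174 -0.51745872] 12.895002374221326
-1 [ 3.61615471 -0.49617136] 12.631045322303583
dome rel tool at w3 6.270000000000039 0.7199999999999989
```

Request:
play_rows --rows '[{"slide": [-0.0058, 0.009, 0], "turn": 0}, {"slide": [-0.0123, 0.018, 0], "turn": 0}, {"slide": [-0.0123, 0.018, 0], "turn": 0}, {"slide": [-0.0123, 0.018, 0], "turn": 0}, {"slide": [-0.0123, 0.018, 0], "turn": 0}, {"slide": [-0.0123, 0.018, 0], "turn": 0}, {"slide": [-0.0123, 0.018, 0], "turn": 0}, {"slide": [-0.0123, 0.018, 0], "turn": 0}, {"slide": [-0.0123, 0.018, 0], "turn": 0}, {"slide": [-0.0123, 0.018, 0], "turn": 0}, {"slide": [-0.0123, 0.018, 0], "turn": 0}, {"slide": [-0.0123, 0.018, 0], "turn": 0}, {"slide": [-0.0123, 0.018, 0.01], "turn": 0}, {"slide": [-0.0123, 0.018, 0.01], "turn": 0}, {"slide": [-0.0068, 0.009, 0.01], "turn": 0}, {"slide": [0, 0, 0], "turn": 0}, {"slide": [0, 0, 0], "turn": 0}, {"slide": [0, 0, 0], "turn": 0}, {"slide": [0, 0, 0], "turn": 0}, {"slide": [0, 0, 0], "turn": 0}]'

```text
t: 9.43
position: [489.4, -251.0, 60.4]
eef_rot: [1.0, 0.001, 0.001, 0.0]
ft_force: [-0.6, 0.9, 0.5]
grip_width: 0.341
```

Run:
```python
from h import *
st();c=grab('wrist','w9');grab('scene','s9');grab('side','d9')
cv2.imwrite('pics/w9c.png',np.clip(cv2.resize(c['color'][150:340,220:420],None,fx=3,fy=3,interpolation=cv2.INTER_NEAREST).astype(int)*2,0,255)[:,:,::-1])
o=[]
for n in ('s9','d9'):
    a=load(n);u,v=proj(a,(489,-251,50)).astype(int);o.append(cv2.resize(a['color'][v-35:v+35,u-45:u+45],None,fx=4,fy=4,interpolation=cv2.INTER_NEAREST))
cv2.imwrite('pics/sd9.png',np.clip(np.hstack(o).astype(int)*2,0,255)[:,:,::-1])
```

```text
t 9.43 p [ 489.36 -251.04   60.38] yaw 0.0019 z [ 1.2e-03 -4.0e-04 -1.0e+00] F [-0.56  0.86  0.49] tq [-0.03  0.02 -0.  ] g 29.14 j [-0.52  0.2   2.03  0.    0.92  1.05][ WARN:0@1.174] global loadsave.cpp:1063 imwrite_ Unsupported depth image for selected encoder is fallbacked to CV_8U.
```

View pics/w9c.png

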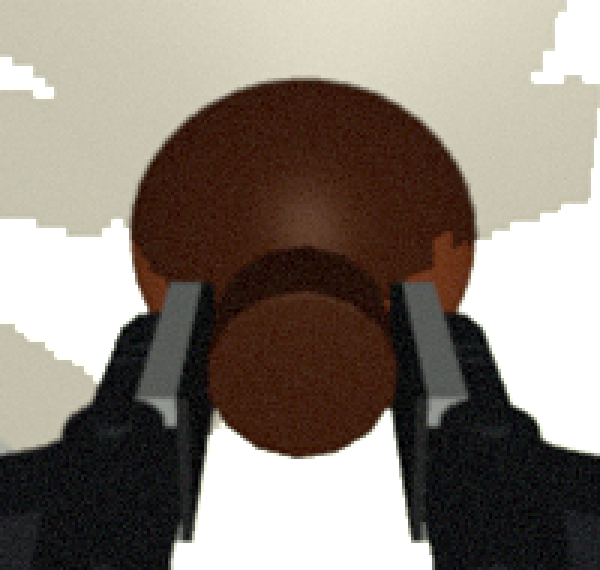

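View pics/sd9.png

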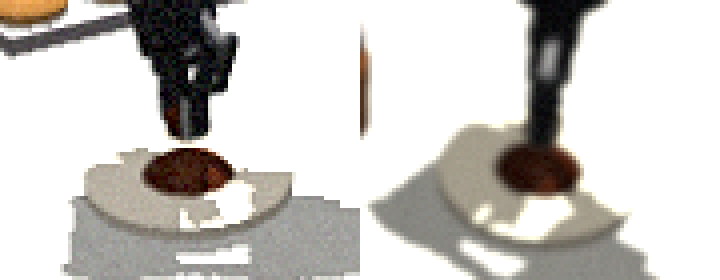

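Run:
```python
from h import *
c=load('w9');R,p=toolT();V=c['view'];st()
# pose of camera implied by view vs tool : tool pos from camera
o,_=ray(c,0,0); print('cam',o,'tcp implied',o-np.array([78.8,-0.1,142.45]))
arc=np.array([(132,225),(138,190),(165,140),(205,105),(250,86),(303,78),(355,86),(405,107),(445,142),(468,185),(475,225)],float)/3+[220-.3,150-.3]
print('dome',circ_on(c,arc[:,None,:],22))
pr=np.array([(208,370),(212,345),(235,310),(268,295),(303,290),(340,296),(370,310),(397,365),(385,410),(350,447),(305,457),(260,446),(222,412)],float)/3+[220-.3,150-.3]
for dz in (13,15):print('pral',circ_on(c,pr[:,None,:],60.38+dz))
```

```text
t 9.58 p [ 489.   -251.16   60.24] yaw 0.0017 z [ 8.e-04 -4.e-04 -1.e+00] F [-0.43 -0.1  -0.19] tq [ 0.01  0.01 -0.01] g 28.93 j [-0.52  0.2   2.03  0.    0.92  1.05]
cam [ 567.94636126 -250.38757497  203.10480806] tcp implied [ 489.14636126 -250.28757497   60.65480806]
dome (array([ 489.29109212, -251.23062226]), np.float64(35.67668334731807), np.float64(0.18074694831276938))
pral (array([ 489.97945893, -250.88925297]), np.float64(14.698681959946938), np.float64(0.23183993863297728))
pral (array([ 491.18149427, -250.88151848]), np.float64(14.472068682503298), np.float64(0.22826560397584983))
```

Request:
play_rows --rows '[{"slide": [0, 0, 0.005], "turn": 0}, {"slide": [0, 0, 0.003], "turn": 0}, {"slide": [0, 0, 0], "turn": 0}, {"slide": [0, 0, 0], "turn": 0}, {"slide": [0, 0, 0], "turn": 0}, {"slide": [0, 0, 0], "turn": 0}]'

```text
t: 10.08
position: [488.3, -251.6, 51.8]
eef_rot: [1.0, 0.0, 0.0, 0.0]
ft_force: [-0.3, 0.3, -0.3]
grip_width: 0.334
```

Run:
```python
from h import *
st();c=grab('wrist','w10');st()
cv2.imwrite('pics/w10c.png',np.clip(cv2.resize(c['color'][160:340,220:420],None,fx=4,fy=4,interpolation=cv2.INTER_NEAREST)[:600].astype(int)*2,0,255).astype(np.uint8)[:,:,::-1])
```

```text
t 10.08 p [ 488.32 -251.62   51.8 ] yaw 0.0005 z [ 1.e-04 -0.e+00 -1.e+00] F [-0.35  0.29 -0.34] tq [-0.01 -0.05 -0.05] g 28.55 j [-0.52  0.21  2.03  0.    0.9   1.05]
t 10.13 p [ 488.35 -251.67   51.86] yaw 0.0005 z [ 2.e-04 -1.e-04 -1.e+00] F [ 0.01 -0.54 -0.49] tq [-0.03  0.04  0.01] g 29.03 j [-0.52  0.21  2.03  0.    0.9   1.05]
```

View pics/w10c.png

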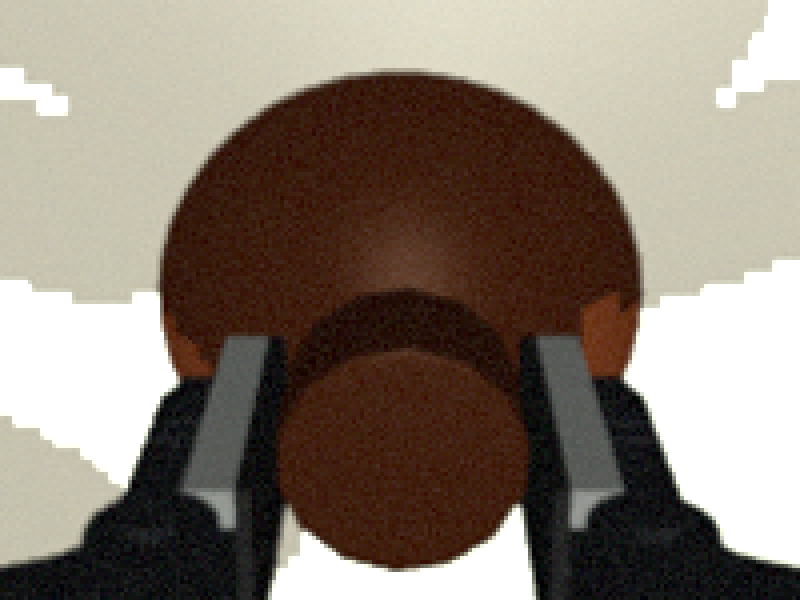

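Run:
```python
from h import *
c=load('w10')
f=lambda x,y:(220+x/4-.4,160+y/4-.4)
print('dome front edge',onz(c,*f(401,70),22)[0]-36,'y',[onz(c,*f(x,280),22)[1] for x in (161,641)])
for dz in (13,14,15):
    z=51.83+dz
    print(dz,[onz(c,*f(402,y),z)[0] for y in (348,570)],[onz(c,*f(x,455),z)[1] for x in (277,528)])
z=51.83-3;print('bottom front edge -15',onz(c,*f(405,288),z)[0]-15)
o,_=ray(c,0,0);print(o-[488.33,-251.64,51.83])
```

```text
dome front edge 488.98876922223394 y [np.float64(-215.8038026746754), np.float64(-286.4713277598398)]
13 [np.float64(503.28289610124034), np.float64(474.01679485730233)] [np.float64(-236.7364896137107), np.float64(-265.8258391258553)]
14 [np.float64(503.7749968113854), np.float64(474.7347681037715)] [np.float64(-236.84766657082557), np.float64(-265.712507696986)]
15 [np.float64(504.2670975215305), np.float64(475.4527413502407)] [np.float64(-236.95884352794042), np.float64(-265.59917626811665)]
bottom front edge -15 488.6458048344361
[ 78.71394222   0.49841211 142.56909999]
```

Request:
play_rows --rows '[{"slide": [0, 0, 0.003], "turn": 0}, {"slide": [0, 0, 0.002], "turn": 0}, {"slide": [0, 0, 0.002], "turn": 0}, {"slide": [0, 0, 0], "turn": 0}, {"slide": [0, 0, 0], "turn": 0}, {"slide": [0, 0, 0], "turn": 0}]'

```text
t: 10.63
position: [488.3, -251.6, 44.7]
eef_rot: [1.0, 0.0, -0.0, -0.0]
ft_force: [-0.8, 0.8, -1.8]
grip_width: 0.336
```

```bash
python3 -c "
from h import *
st()"
```

```text
t 10.63 p [ 488.28 -251.56   44.74] yaw 0.0006 z [-1.e-04  0.e+00 -1.e+00] F [-0.78  0.83 -1.81] tq [-0.05  0.   -0.02] g 28.67 j [-0.52  0.22  2.04  0.    0.89  1.05]
```

Request:
play_rows --rows '[{"slide": [0, 0, 0.0008], "turn": 0}, {"slide": [0, 0, 0], "turn": 0}, {"slide": [0, 0, 0], "turn": 0}]'

```text
t: 10.88
position: [488.3, -251.6, 44.0]
eef_rot: [1.0, 0.0, 0.0, 0.0]
ft_force: [-0.8, 1.2, -0.0]
grip_width: 0.34
```

Request:
play_rows --rows '[{"slide": [0, 0, 0.0007], "turn": 0}, {"slide": [0, 0, 0], "turn": 0}, {"slide": [0, 0, 0], "turn": 0}]'

```text
t: 11.13
position: [488.2, -251.5, 43.3]
eef_rot: [1.0, 0.0, -0.0, -0.0]
ft_force: [0.2, 0.8, -0.4]
grip_width: 0.344
```

```bash
python3 -c "
from h import *
st();c=grab('side','d11');c=grab('scene','s11');st()"
```

```text
t 11.13 p [ 488.24 -251.53   43.26] yaw 0.0006 z [-1.e-04  0.e+00 -1.e+00] F [ 0.2   0.84 -0.38] tq [ 0.   -0.01 -0.06] g 29.37 j [-0.52  0.22  2.04  0.    0.88  1.05]
t 11.23 p [ 488.31 -251.58   43.31] yaw 0.0006 z [ 1.e-04 -0.e+00 -1.e+00] F [ 0.65 -0.22 -0.51] tq [ 0.01 -0.05 -0.  ] g 28.47 j [-0.52  0.22  2.04  0.    0.88  1.05]
```

Request:
play_rows --rows '[{"slide": [0, 0, 0.0005], "turn": 0}, {"slide": [0, 0, 0], "turn": 0}, {"slide": [0, 0, 0], "turn": 0}]'

```text
t: 11.48
position: [488.4, -251.6, 42.9]
eef_rot: [1.0, 0.0, 0.0, 0.0]
ft_force: [-1.0, -0.2, -0.1]
grip_width: 0.333
```

Request:
play_rows --rows '[{"slide": [0, 0, 0.0005], "turn": 0}, {"slide": [0, 0, 0], "turn": 0}, {"slide": [0, 0, 0], "turn": 0}]'

```text
t: 11.73
position: [488.5, -251.7, 42.8]
eef_rot: [1.0, 0.0, 0.0, 0.0]
ft_force: [-0.6, 1.1, 4.2]
grip_width: 0.337
```

Request:
play_rows --rows '[{"slide": [0, 0, -0.0003], "turn": 0}, {"slide": [0, 0, 0], "turn": 0}, {"slide": [0, 0, 0], "turn": 0}]'

```text
t: 11.98
position: [488.5, -251.6, 42.8]
eef_rot: [1.0, 0.0, 0.0, 0.0]
ft_force: [-0.8, 0.7, 4.2]
grip_width: 0.336
```

Request:
play_rows --rows '[{"slide": [0, 0, 0], "turn": 0}, {"slide": [0, 0, 0], "turn": 0}]' --hand 0.032

```text
t: 12.15
position: [488.1, -251.5, 42.2]
eef_rot: [1.0, 0.0, -0.0, -0.0]
ft_force: [1.0, -0.2, 0.7]
grip_width: 0.377
```

Request:
play_rows --rows '[{"slide": [0, 0, 0], "turn": 0}, {"slide": [0, 0, 0], "turn": 0}, {"slide": [0, 0, 0], "turn": 0}]' --hand 0.038

```text
t: 12.4
position: [488.1, -251.5, 42.3]
eef_rot: [1.0, 0.0, -0.0, -0.0]
ft_force: [-1.3, 0.1, 0.3]
grip_width: 0.444
```

```bash
python3 -c "
from h import *
st();c=grab('wrist','w12')
cv2.imwrite('pics/w12c.png',np.clip(cv2.resize(c['color'][150:350,200:440],None,fx=3,fy=3,interpolation=cv2.INTER_NEAREST).astype(int)*2,0,255).astype(np.uint8)[:,:,::-1])"
```

```text
t 12.4 p [ 488.1  -251.48   42.28] yaw 0.0006 z [-4.e-04  2.e-04 -1.e+00] F [-1.28  0.11  0.27] tq [ 0.05  0.03 -0.01] g 37.96 j [-0.52  0.22  2.04 -0.    0.88  1.05]
```

View pics/w12c.png

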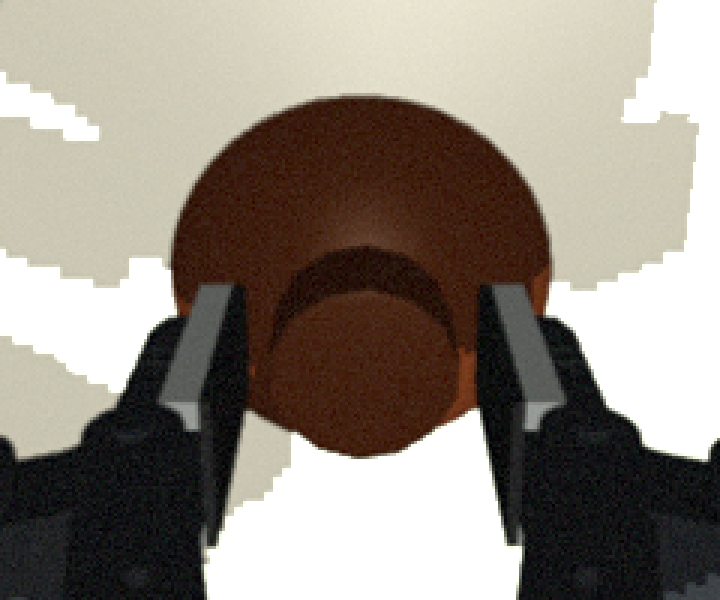

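Praline stands free on the dome, at about (363,375) in the crop. I'll open further and rise.

Request:
play_rows --rows '[{"slide": [0, 0, 0], "turn": 0}, {"slide": [0, 0, 0], "turn": 0}, {"slide": [0, 0, -0.003], "turn": 0}, {"slide": [0, 0, -0.008], "turn": 0}, {"slide": [0, 0, -0.015], "turn": 0}, {"slide": [0, 0, -0.02], "turn": 0}, {"slide": [0, 0, -0.03], "turn": 0}, {"slide": [0, 0, -0.03], "turn": 0}, {"slide": [0, 0, -0.03], "turn": 0}, {"slide": [0, 0, 0], "turn": 0}, {"slide": [0, 0, 0], "turn": 0}, {"slide": [0, 0, 0], "turn": 0}]' --hand 0.06

```text
t: 13.45
position: [488.1, -251.5, 178.9]
eef_rot: [1.0, 0.0, 0.0, 0.0]
ft_force: [0.6, -0.2, -1.0]
grip_width: 0.703
```

Run:
```python
from h import *
st();c=grab('wrist','w13');a=grab('scene','s13');b=grab('side','d13')
o=[np.clip(cv2.resize(c['color'][100:260,220:420],None,fx=3,fy=3).astype(int)*2,0,255)[:480,:600]]
cv2.imwrite('pics/w13c.png',o[0].astype(np.uint8)[:,:,::-1])
o=[]
for a in (a,b):
    u,v=proj(a,(489,-251,45)).astype(int);o.append(cv2.resize(a['color'][v-28:v+32,u-45:u+45],None,fx=4,fy=4,interpolation=cv2.INTER_NEAREST))
cv2.imwrite('pics/sd13.png',np.clip(np.hstack(o).astype(int)*2,0,255).astype(np.uint8)[:,:,::-1])
```

```text
t 13.45 p [ 488.12 -251.48  178.88] yaw 0.0006 z [ 4.e-04 -2.e-04 -1.e+00] F [ 0.62 -0.23 -0.99] tq [0.03 0.02 0.02] g 60.03 j [-0.52  0.07  1.93  0.    1.14  1.05]
```

View pics/w13c.png

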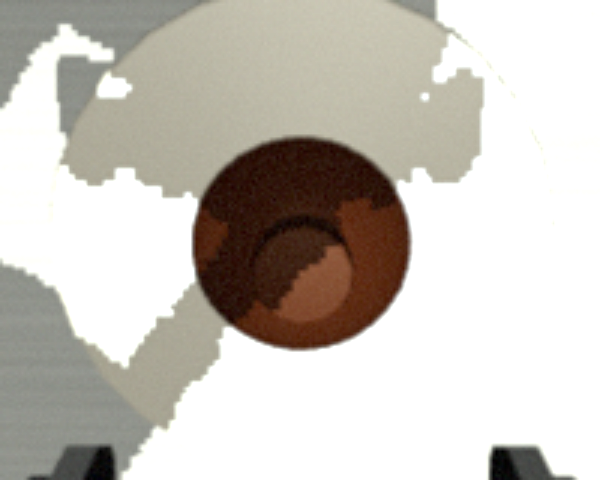

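View pics/sd13.png

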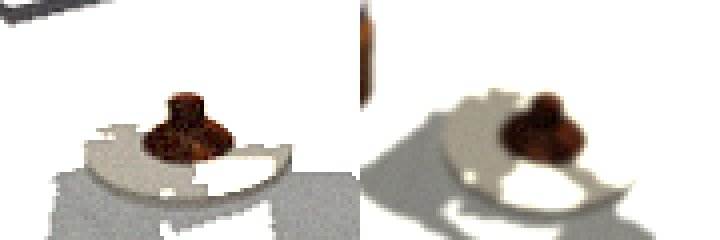

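The praline stands upright on the dome's crown in all three views: wrist crop (303,270), scene/side crops (185,105) and (547,110). Next, the post.

Request:
play_rows --rows '[{"slide": [0, -0.015, -0.01], "turn": 0}, {"slide": [0.0018, -0.0317, -0.01], "turn": 0}, {"slide": [0.0018, -0.0317, 0], "turn": 0}, {"slide": [0.0018, -0.0317, 0], "turn": 0}, {"slide": [0.0018, -0.0317, 0], "turn": 0}, {"slide": [0.0018, -0.0317, 0], "turn": 0}, {"slide": [0.0018, -0.0317, 0], "turn": 0}, {"slide": [0.0018, -0.0317, 0], "turn": 0}, {"slide": [0.0018, -0.0317, 0], "turn": 0}, {"slide": [0.0018, -0.0317, 0], "turn": 0}, {"slide": [0.0018, -0.0317, 0], "turn": 0}, {"slide": [0.0018, -0.0317, 0], "turn": 0}, {"slide": [0.0018, -0.0317, 0], "turn": 0}, {"slide": [0.0018, -0.0317, 0], "turn": 0}, {"slide": [0.0018, -0.0317, 0], "turn": 0}, {"slide": [0.0018, -0.0317, 0], "turn": 0}, {"slide": [0, 0, 0], "turn": 0}, {"slide": [0, 0, 0], "turn": 0}, {"slide": [0, 0, 0], "turn": 0}, {"slide": [0, 0, 0], "turn": 0}]'

```text
t: 15.27
position: [514.4, 238.1, 198.2]
eef_rot: [1.0, 0.0, -0.001, 0.0]
ft_force: [0.5, 0.2, -0.4]
grip_width: 0.703
```

Run:
```python
from h import *
st();c=grab('wrist','w14');st()
```

```text
t 15.27 p [514.42 238.12 198.19] yaw 0.0 z [-1.1e-03 -8.0e-04 -1.0e+00] F [ 0.52  0.2  -0.39] tq [-0.02  0.01  0.  ] g 60.03 j [ 0.39  0.08  1.87 -0.    1.18  1.96]
t 15.32 p [514.61 237.9  198.31] yaw -0.0005 z [-8.e-04 -6.e-04 -1.e+00] F [-0.38 -0.51  0.19] tq [ 0.01 -0.   -0.  ] g 59.81 j [ 0.39  0.08  1.87 -0.    1.18  1.96]
```

View pics/w14.png

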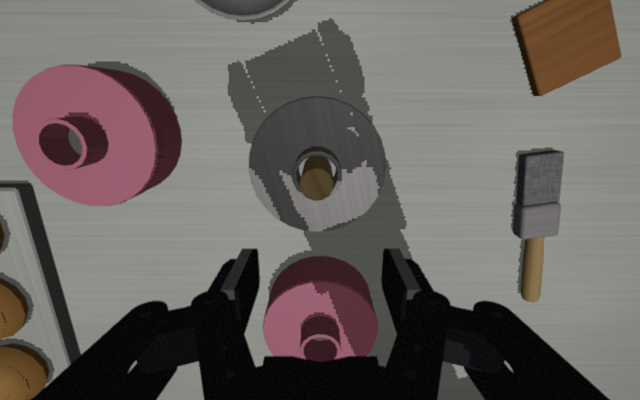

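Run:
```python
from h import *
c=load('w14')
cv2.imwrite('pics/w14c.png',np.clip(cv2.resize(c['color'][135:215,270:370],None,fx=7,fy=7,interpolation=cv2.INTER_NEAREST).astype(int)*2,0,255).astype(np.uint8)[:,:,::-1])
```

```text
(no output)
```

View pics/w14c.png

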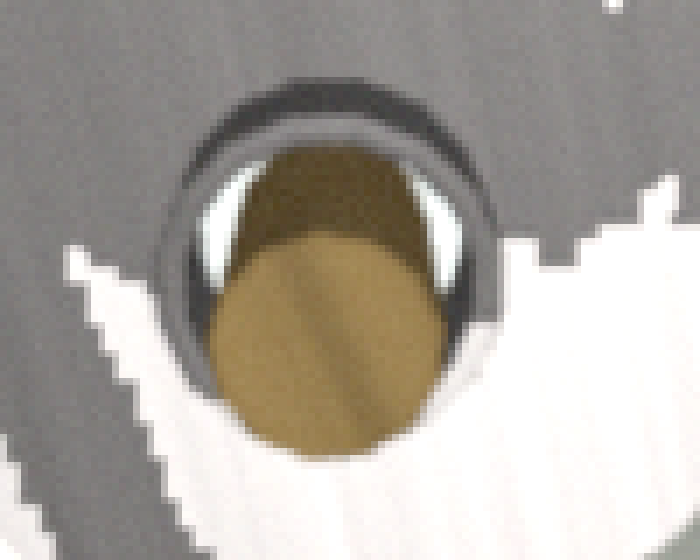

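Request:
play_rows --rows '[{"slide": [0.015, -0.001, 0.01], "turn": 0}, {"slide": [0.015, -0.0015, 0.015], "turn": 0}, {"slide": [0, 0, 0.015], "turn": 0}, {"slide": [0, 0, 0], "turn": 0}, {"slide": [0, 0, 0], "turn": 0}, {"slide": [0, 0, 0], "turn": 0}, {"slide": [0, 0, 0], "turn": 0}]'

```text
t: 15.9
position: [545.4, 241.3, 159.9]
eef_rot: [1.0, 0.0, 0.001, -0.0]
ft_force: [0.1, -0.2, 1.1]
grip_width: 0.696
```

Run:
```python
from h import *
st();c=grab('wrist','w15');st()
u,v=proj(c,(531,239,114)).astype(int);print(u,v)
cv2.imwrite('pics/w15c.png',np.clip(cv2.resize(c['color'][180:290,260:380],None,fx=5,fy=5,interpolation=cv2.INTER_NEAREST).astype(int)*2,0,255).astype(np.uint8)[:,:,::-1])
```

```text
t 15.9 p [545.45 241.32 159.89] yaw 0.0001 z [ 1.6e-03  7.0e-04 -1.0e+00] F [ 0.09 -0.21  1.09] tq [ 0.04 -0.06  0.06] g 59.4 j [0.37 0.17 1.85 0.   1.12 1.95]
t 15.95 p [545.49 241.46 159.98] yaw 0.0002 z [ 1.8e-03  8.0e-04 -1.0e+00] F [ 0.5  -0.05 -1.94] tq [0.03 0.02 0.04] g 59.96 j [0.37 0.17 1.85 0.   1.12 1.95]
324 247
```

View pics/w15c.png

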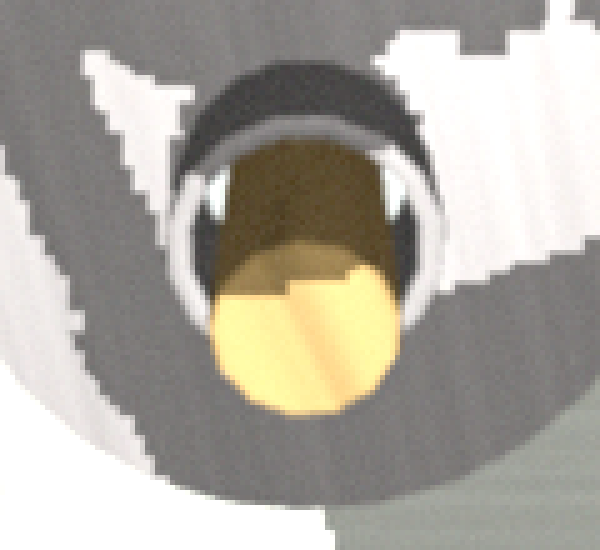

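Run:
```python
from h import *
a=load('w14');b=load('w15')
print(tri([ray(a,316.5,184.0),ray(b,320.8,245.2)]))
for z in (108,114): print(onz(a,316.5,184.0,z),onz(b,320.8,245.2,z))
for z in (110,114): print([onz(a,270+x/7-.4,184,z)[1] for x in (209,447)],[onz(a,316.5,135+y/7-.4,z)[0] for y in (232,460)],[onz(b,260+x/5-.4,245,z)[1] for x in (211,401)],[onz(b,320.8,180+y/5-.4,z)[0] for y in (240,416)])
f=lambda x,y:(260+x/5-.4,180+y/5-.4)
print('collar edge y@86',[onz(b,*f(x,215),86)[1] for x in (160,447)],'x far',onz(b,*f(305,115),86)[0]-21)
g=lambda x,y:(270+x/7-.4,135+y/7-.4)
print('collar w14',[onz(a,*g(x,260),86)[1] for x in (155,502)],onz(a,*g(328,113),86)[0]-21)
st()
```

```text
[532.45122319 241.10267986 113.83733896]
[530.89296676 241.04253813 108.        ] [529.61280643 241.20900315 108.        ]
[532.50252667 240.9815341  114.        ] [532.52175633 241.22249979 114.        ]
[np.float64(253.84835118751568), np.float64(228.25750532210444)] [np.float64(543.884100239104), np.float64(518.5207493832818)] [np.float64(253.90574275999754), np.float64(228.51983306774773)] [np.float64(543.2804307238612), np.float64(517.4084211161346)]
[np.float64(253.58527467876775), np.float64(228.4381775742189)] [np.float64(544.7411754805898), np.float64(519.817628591107)] [np.float64(253.65114299386698), np.float64(228.79245801159016)] [np.float64(544.956014056942), np.float64(519.6213246763498)]
collar edge y@86 [np.float64(262.58000396682576), np.float64(220.44231646736458)] x far 531.6467348962647
collar w14 [np.float64(261.53791991539634), np.float64(220.8396669878078)] 531.661341254759
t 15.95 p [545.49 241.46 159.98] yaw 0.0002 z [ 1.8e-03  8.0e-04 -1.0e+00] F [ 0.5  -0.05 -1.94] tq [0.03 0.02 0.04] g 59.96 j [0.37 0.17 1.85 0.   1.12 1.95]
```

Request:
play_rows --rows '[{"slide": [-0.006, 0, 0.01], "turn": 0}, {"slide": [-0.0062, 0, 0.015], "turn": 0}, {"slide": [0, 0, 0.01], "turn": 0}, {"slide": [0, 0, 0], "turn": 0}, {"slide": [0, 0, 0], "turn": 0}, {"slide": [0, 0, 0], "turn": 0}, {"slide": [0, 0, 0], "turn": 0}]'

```text
t: 16.53
position: [533.6, 241.7, 124.4]
eef_rot: [1.0, 0.0, 0.001, -0.0]
ft_force: [0.0, -0.3, 0.6]
grip_width: 0.701
```

Request:
play_rows --rows '[{"slide": [-0.0005, 0.0005, 0.01], "turn": 0}, {"slide": [0, 0, 0.01], "turn": 0}, {"slide": [0, 0, 0.008], "turn": 0}, {"slide": [0, 0, 0.005], "turn": 0}, {"slide": [0, 0, 0], "turn": 0}, {"slide": [0, 0, 0], "turn": 0}, {"slide": [0, 0, 0], "turn": 0}, {"slide": [0, 0, 0], "turn": 0}, {"slide": [0, 0, 0], "turn": 0}]'

```text
t: 17.28
position: [532.8, 241.2, 91.2]
eef_rot: [1.0, 0.0, 0.001, -0.0]
ft_force: [-0.5, -0.2, 0.5]
grip_width: 0.701
```

Run:
```python
from h import *
st();c=grab('wrist','w16')
cv2.imwrite('pics/w16c.png',np.clip(cv2.resize(c['color'][150:350,200:440],None,fx=3,fy=3,interpolation=cv2.INTER_NEAREST).astype(int)*2,0,255).astype(np.uint8)[:,:,::-1])
```

```text
t 17.28 p [532.77 241.16  91.18] yaw 0.0006 z [ 1.1e-03  4.0e-04 -1.0e+00] F [-0.48 -0.19  0.54] tq [-0.01  0.01 -0.  ] g 59.84 j [0.38 0.22 1.93 0.   0.99 1.95]
```

View pics/w16c.png

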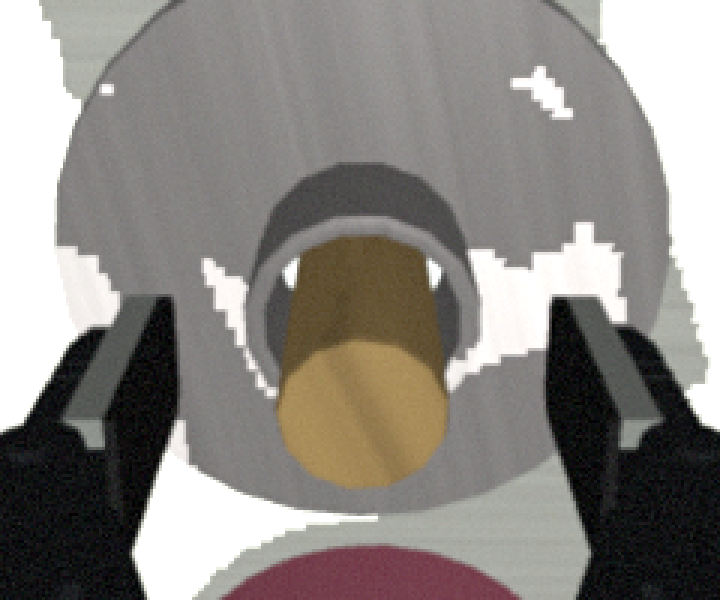

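Post is centred between the fingers: post at 278–447, fingers at 177 and 548 in the crop. Closing.

Request:
play_rows --rows '[{"slide": [0, 0, 0.001], "turn": 0}, {"slide": [0, 0, 0], "turn": 0}, {"slide": [0, 0, 0], "turn": 0}, {"slide": [0, 0, 0], "turn": 0}, {"slide": [0, 0, 0], "turn": 0}, {"slide": [0, 0, 0], "turn": 0}, {"slide": [0, 0, 0], "turn": 0}, {"slide": [0, 0, 0], "turn": 0}, {"slide": [0, 0, 0], "turn": 0}]' --hand 0.015 --newtons 80

```text
t: 18.08
position: [532.5, 241.1, 90.0]
eef_rot: [1.0, 0.0, 0.0, -0.0]
ft_force: [-2.0, -0.2, 5.5]
grip_width: 0.28
```

Request:
play_rows --rows '[{"slide": [0, 0, -0.002], "turn": 0}, {"slide": [0, 0, -0.004], "turn": 0}, {"slide": [0, 0, -0.006], "turn": 0}, {"slide": [0, 0, -0.008], "turn": 0}, {"slide": [0, 0, 0], "turn": 0}, {"slide": [0, 0, 0], "turn": 0}, {"slide": [0, 0, 0], "turn": 0}]'

```text
t: 18.67
position: [532.3, 240.9, 109.7]
eef_rot: [1.0, 0.0, 0.0, -0.0]
ft_force: [0.4, 0.4, -5.3]
grip_width: 0.278
```

Run:
```python
from h import *
st();c=grab('wrist','w17');a=grab('scene','s17');b=grab('side','d17')
cv2.imwrite('pics/w17.png',np.clip(c['color'].astype(int)*2,0,255).astype(np.uint8)[:,:,::-1])
o=[]
for a in (a,b):
    u,v=proj(a,(532,241,60)).astype(int);o.append(cv2.resize(a['color'][v-55:v+45,u-50:u+50],None,fx=4,fy=4,interpolation=cv2.INTER_NEAREST))
cv2.imwrite('pics/sd17.png',np.clip(np.hstack(o).astype(int)*2,0,255).astype(np.uint8)[:,:,::-1])
```

```text
t 18.67 p [532.34 240.94 109.71] yaw 0.0005 z [ 2.e-04  1.e-04 -1.e+00] F [ 0.36  0.42 -5.35] tq [ 0.02 -0.01  0.  ] g 23.78 j [ 0.38  0.2   1.92 -0.    1.02  1.95]
```

View pics/w17.png

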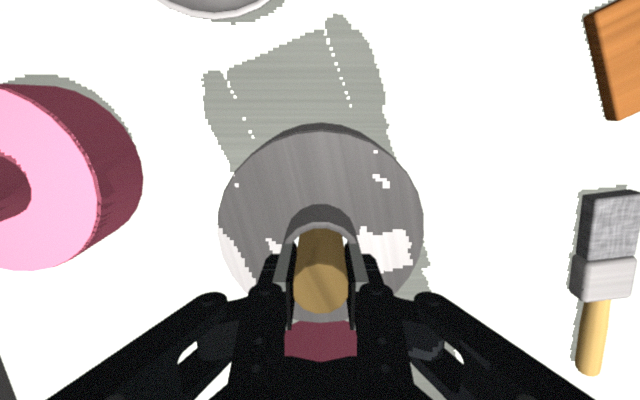

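View pics/sd17.png

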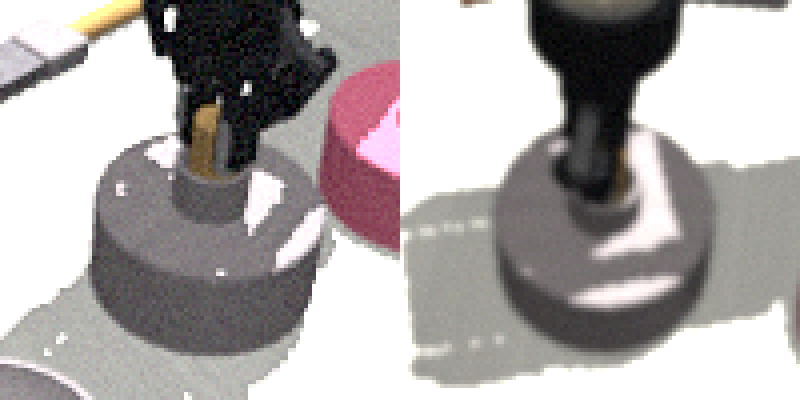

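Request:
play_rows --rows '[{"slide": [0, 0, -0.005], "turn": 0}, {"slide": [0, 0, -0.01], "turn": 0}, {"slide": [0, 0, -0.015], "turn": 0}, {"slide": [0, 0, -0.015], "turn": 0}, {"slide": [0, 0, -0.015], "turn": 0}, {"slide": [0, 0, -0.01], "turn": 0}, {"slide": [0, 0, -0.007], "turn": 0}, {"slide": [0, 0, -0.003], "turn": 0}, {"slide": [-0.0002, 0.003, 0], "turn": 0}, {"slide": [-0.0005, 0.006, 0], "turn": 0}, {"slide": [-0.0008, 0.009, 0], "turn": 0}, {"slide": [-0.0011, 0.012, 0], "turn": 0}, {"slide": [-0.0013, 0.015, 0], "turn": 0}, {"slide": [-0.0016, 0.018, 0], "turn": 0}, {"slide": [-0.0018, 0.02, 0], "turn": 0}, {"slide": [-0.0018, 0.02, 0], "turn": 0}, {"slide": [-0.0018, 0.02, 0], "turn": 0}, {"slide": [-0.0018, 0.02, 0], "turn": 0}, {"slide": [-0.0018, 0.02, 0], "turn": 0}, {"slide": [-0.0018, 0.02, 0], "turn": 0}]'

```text
t: 20.48
position: [515.1, 55.6, 189.2]
eef_rot: [1.0, -0.0, -0.0, 0.0]
ft_force: [1.3, 0.1, -3.5]
grip_width: 0.273
```

Request:
play_rows --rows '[{"slide": [-0.0018, 0.02, 0], "turn": 0}, {"slide": [-0.0018, 0.02, 0], "turn": 0}, {"slide": [-0.0018, 0.02, 0], "turn": 0}, {"slide": [-0.0018, 0.02, 0], "turn": 0}, {"slide": [-0.0018, 0.02, 0], "turn": 0}, {"slide": [-0.0018, 0.02, 0], "turn": 0}, {"slide": [-0.0018, 0.02, 0], "turn": 0}, {"slide": [-0.0018, 0.02, 0], "turn": 0}, {"slide": [-0.0018, 0.02, 0], "turn": 0}, {"slide": [-0.0018, 0.02, 0], "turn": 0}, {"slide": [-0.0018, 0.02, 0], "turn": 0}, {"slide": [-0.0018, 0.02, 0], "turn": 0}, {"slide": [-0.0015, 0.018, 0], "turn": 0}, {"slide": [-0.0012, 0.015, 0], "turn": 0}, {"slide": [-0.001, 0.012, 0], "turn": 0}, {"slide": [-0.0007, 0.01, 0], "turn": 0}, {"slide": [-0.0005, 0.007, 0], "turn": 0}, {"slide": [-0.0003, 0.004, 0], "turn": 0}, {"slide": [-0.0001, 0.003, 0], "turn": 0}, {"slide": [0, 0, 0], "turn": 0}]'

```text
t: 22.15
position: [489.3, -251.2, 189.5]
eef_rot: [1.0, 0.0, -0.0, -0.0]
ft_force: [0.9, -0.6, -5.1]
grip_width: 0.277
```

Request:
play_rows --rows '[{"slide": [0, 0, 0], "turn": 0}, {"slide": [0, 0, 0], "turn": 0}, {"slide": [0, 0, 0], "turn": 0}, {"slide": [0, 0, 0], "turn": 0}]'

```text
t: 22.48
position: [489.5, -250.6, 189.6]
eef_rot: [1.0, 0.001, 0.0, -0.0]
ft_force: [0.5, -0.5, -4.3]
grip_width: 0.277
```

Run:
```python
from h import *
st();c=grab('wrist','w18');a=grab('scene','s18');b=grab('side','d18')
cv2.imwrite('pics/w18.png',np.clip(c['color'].astype(int)*2,0,255).astype(np.uint8)[:,:,::-1])
o=[]
for a in (a,b):
    u,v=proj(a,(489,-251,80)).astype(int);o.append(cv2.resize(a['color'][v-55:v+45,u-50:u+50],None,fx=4,fy=4,interpolation=cv2.INTER_NEAREST))
cv2.imwrite('pics/sd18.png',np.clip(np.hstack(o).astype(int)*2,0,255).astype(np.uint8)[:,:,::-1])
```

```text
t 22.48 p [ 489.51 -250.58  189.61] yaw 0.0013 z [ 0.e+00  1.e-04 -1.e+00] F [ 0.54 -0.46 -4.29] tq [ 0.06  0.   -0.01] g 23.65 j [-0.52  0.06  1.92  0.    1.16  1.05]
```

View pics/w18.png

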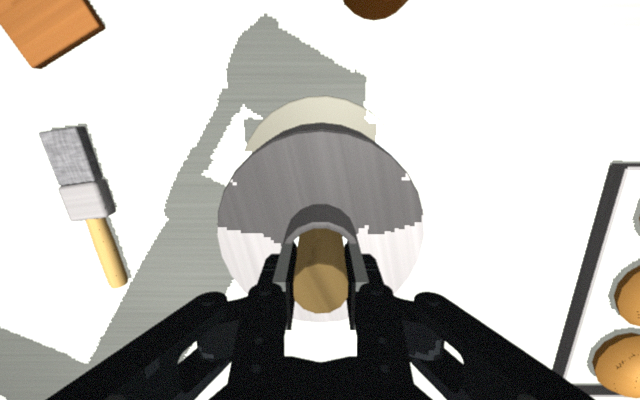

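View pics/sd18.png

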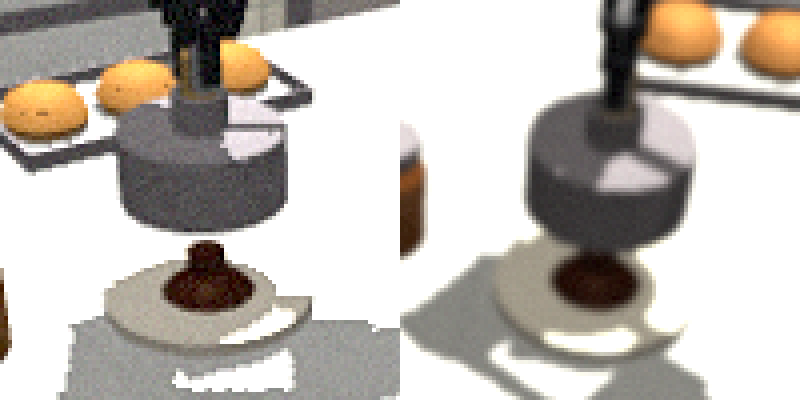

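Request:
play_rows --rows '[{"slide": [0, 0, 0.004], "turn": 0}, {"slide": [0, 0, 0.008], "turn": 0}, {"slide": [0, 0, 0.008], "turn": 0}, {"slide": [0, 0, 0.008], "turn": 0}, {"slide": [0, 0, 0.008], "turn": 0}, {"slide": [0, 0, 0.008], "turn": 0}, {"slide": [0, 0, 0.008], "turn": 0}, {"slide": [0, 0, 0.008], "turn": 0}, {"slide": [0, 0, 0.006], "turn": 0}, {"slide": [0, 0, 0.004], "turn": 0}, {"slide": [0, 0, 0.002], "turn": 0}, {"slide": [0, 0, 0], "turn": 0}, {"slide": [0, 0, 0], "turn": 0}, {"slide": [0, 0, 0], "turn": 0}]'

```text
t: 23.8
position: [489.8, -251.3, 118.2]
eef_rot: [1.0, 0.0, 0.001, 0.0]
ft_force: [0.6, 0.4, -5.3]
grip_width: 0.278
```

Request:
play_rows --rows '[{"slide": [0, 0, 0.002], "turn": 0}, {"slide": [0, 0, 0.0015], "turn": 0}, {"slide": [0, 0, 0], "turn": 0}, {"slide": [0, 0, 0], "turn": 0}]'

```text
t: 24.13
position: [489.2, -251.0, 114.0]
eef_rot: [1.0, 0.0, -0.0, -0.0]
ft_force: [0.3, 0.4, -4.8]
grip_width: 0.276
```

Request:
play_rows --rows '[{"slide": [0, 0, 0.001], "turn": 0}, {"slide": [0, 0, 0], "turn": 0}, {"slide": [0, 0, 0], "turn": 0}]'

```text
t: 24.38
position: [489.3, -251.0, 113.0]
eef_rot: [1.0, 0.0, -0.0, -0.0]
ft_force: [-0.4, -0.0, -4.7]
grip_width: 0.274
```

Request:
play_rows --rows '[{"slide": [0, 0, 0.0006], "turn": 0}, {"slide": [0, 0, 0], "turn": 0}, {"slide": [0, 0, 0], "turn": 0}]'

```text
t: 24.63
position: [489.4, -251.0, 112.4]
eef_rot: [1.0, 0.0, -0.0, -0.0]
ft_force: [-0.8, 0.6, -5.0]
grip_width: 0.271
```

Request:
play_rows --rows '[{"slide": [0, 0, 0.0006], "turn": 0}, {"slide": [0, 0, 0], "turn": 0}, {"slide": [0, 0, 0], "turn": 0}]'

```text
t: 24.88
position: [489.5, -251.2, 112.0]
eef_rot: [1.0, 0.0, 0.0, 0.0]
ft_force: [-0.2, -0.5, -3.6]
grip_width: 0.275
```

Request:
play_rows --rows '[{"slide": [0, 0, 0.0005], "turn": 0}, {"slide": [0, 0, 0], "turn": 0}, {"slide": [0, 0, 0], "turn": 0}]'

```text
t: 25.13
position: [489.6, -251.2, 112.0]
eef_rot: [1.0, 0.0, 0.0, 0.0]
ft_force: [-2.3, 0.8, 2.0]
grip_width: 0.275
```

```bash
python3 -c "
from h import *
st();b=grab('side','d19')"
```

```text
t 25.13 p [ 489.56 -251.19  112.  ] yaw 0.0006 z [ 4.e-04 -2.e-04 -1.e+00] F [-2.28  0.83  1.99] tq [0.27 0.33 0.07] g 23.45 j [-0.52  0.14  1.99 -0.    1.02  1.05]
```

Landed at TCP z 112.0, as expected, with the force flipping to +2 N. Releasing.

Request:
play_rows --rows '[{"slide": [0, 0, -0.0002], "turn": 0}, {"slide": [0, 0, 0], "turn": 0}, {"slide": [0, 0, 0], "turn": 0}]' --hand 0.03 --newtons 20

```text
t: 25.43
position: [489.9, -251.3, 111.9]
eef_rot: [1.0, 0.0, 0.001, 0.0]
ft_force: [0.5, 0.4, 0.8]
grip_width: 0.353
```

Request:
play_rows --rows '[{"slide": [0, 0, 0], "turn": 0}, {"slide": [0, 0, 0], "turn": 0}, {"slide": [0, 0, 0], "turn": 0}, {"slide": [0, 0, 0], "turn": 0}, {"slide": [0, 0, 0], "turn": 0}]' --hand 0.066

```text
t: 25.85
position: [489.4, -251.1, 111.6]
eef_rot: [1.0, 0.0, 0.0, -0.0]
ft_force: [0.4, 0.6, -0.2]
grip_width: 0.771
```

Run:
```python
from h import *
st();c=grab('wrist','w20');a=grab('scene','s20');b=grab('side','d20')
cv2.imwrite('pics/w20c.png',np.clip(cv2.resize(c['color'][150:350,200:440],None,fx=3,fy=3,interpolation=cv2.INTER_NEAREST).astype(int)*2,0,255).astype(np.uint8)[:,:,::-1])
o=[]
for a in (a,b):
    u,v=proj(a,(489,-251,60)).astype(int);o.append(cv2.resize(a['color'][v-55:v+45,u-50:u+50],None,fx=4,fy=4,interpolation=cv2.INTER_NEAREST))
cv2.imwrite('pics/sd20.png',np.clip(np.hstack(o).astype(int)*2,0,255).astype(np.uint8)[:,:,::-1])
```

```text
t 25.85 p [ 489.38 -251.08  111.56] yaw 0.0005 z [ 0.  0. -1.] F [ 0.37  0.61 -0.2 ] tq [-0.04 -0.05  0.04] g 65.87 j [-0.52  0.14  1.99  0.    1.02  1.05]
```

View pics/w20c.png

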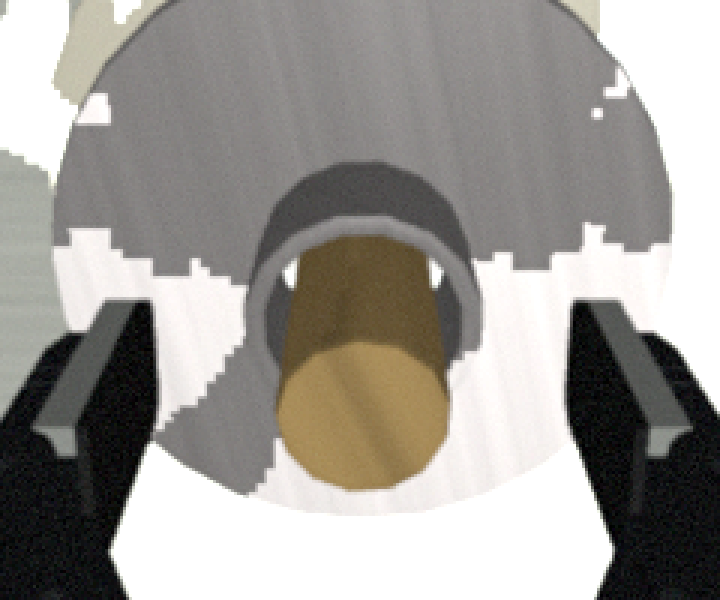

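View pics/sd20.png

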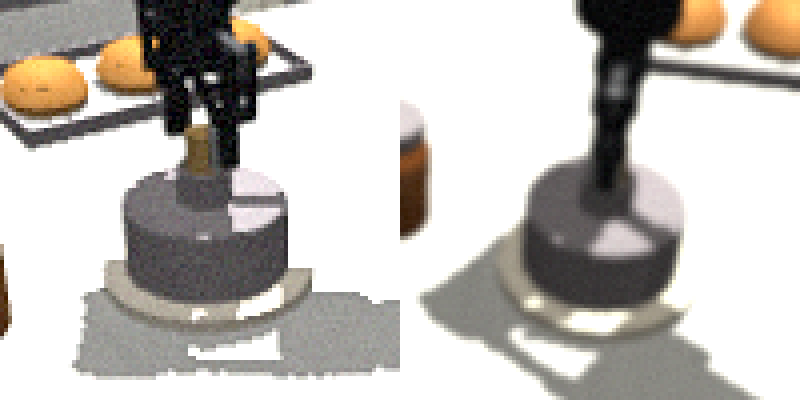

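Covers stand flat on the stand; post and collar are both centred (363.5 in the crop). Descending around the collar.

Request:
play_rows --rows '[{"slide": [-0.0004, 0, 0.004], "turn": 0}, {"slide": [0, 0, 0.006], "turn": 0}, {"slide": [0, 0, 0.008], "turn": 0}, {"slide": [0, 0, 0.006], "turn": 0}, {"slide": [0, 0, 0.003], "turn": 0}, {"slide": [0, 0, 0], "turn": 0}, {"slide": [0, 0, 0], "turn": 0}, {"slide": [0, 0, 0], "turn": 0}, {"slide": [0, 0, 0], "turn": 0}]'

```text
t: 26.75
position: [489.3, -251.2, 84.9]
eef_rot: [1.0, 0.0, 0.0, 0.0]
ft_force: [0.1, 0.2, -0.6]
grip_width: 0.775
```

Run:
```python
from h import *
st();c=grab('wrist','w21')
cv2.imwrite('pics/w21c.png',np.clip(cv2.resize(c['color'][150:350,200:440],None,fx=3,fy=3,interpolation=cv2.INTER_NEAREST).astype(int)*2,0,255).astype(np.uint8)[:,:,::-1])
```

```text
t 26.75 p [ 489.32 -251.24   84.95] yaw 0.0006 z [ 6.e-04 -3.e-04 -1.e+00] F [ 0.1   0.22 -0.6 ] tq [ 0.06  0.01 -0.01] g 66.17 j [-0.52  0.17  2.01  0.    0.96  1.05]
```

View pics/w21c.png

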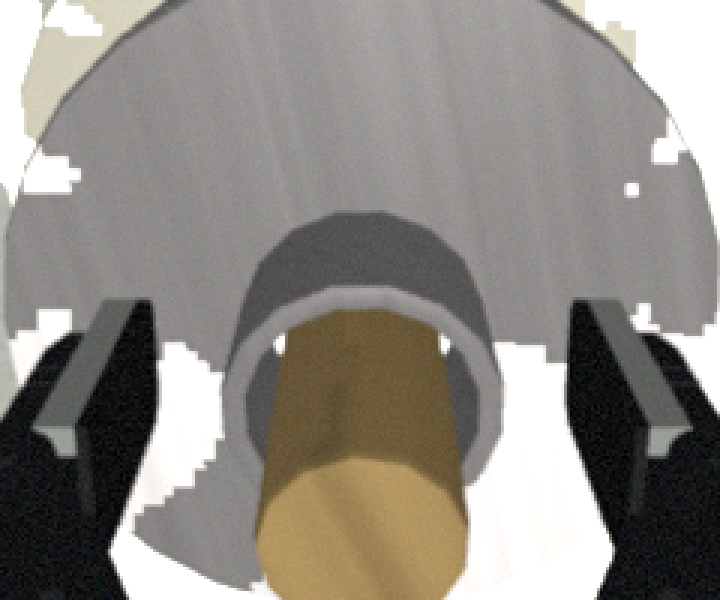

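Request:
play_rows --rows '[{"slide": [0, 0, 0.001], "turn": 0}, {"slide": [0, 0, 0], "turn": 0}, {"slide": [0, 0, 0], "turn": 0}, {"slide": [0, 0, 0], "turn": 0}]' --hand 0.046

```text
t: 27.13
position: [489.0, -251.1, 83.7]
eef_rot: [1.0, 0.0, 0.0, 0.0]
ft_force: [-0.1, -0.2, 1.0]
grip_width: 0.542
```

Request:
play_rows --rows '[{"slide": [0, 0, 0], "turn": 0}, {"slide": [0, 0, 0], "turn": 0}, {"slide": [0, 0, 0], "turn": 0}, {"slide": [0, 0, 0], "turn": 0}]' --hand 0.036 --newtons 20

```text
t: 27.47
position: [489.1, -251.3, 83.8]
eef_rot: [1.0, 0.0, 0.0, 0.0]
ft_force: [-1.0, -0.7, 2.0]
grip_width: 0.489
```

Request:
play_rows --rows '[{"slide": [0, 0, 0], "turn": 0}, {"slide": [0, 0, 0], "turn": 0}, {"slide": [0, 0, 0], "turn": 0}]' --hand 0.03 --newtons 70

```text
t: 27.72
position: [489.3, -251.4, 84.2]
eef_rot: [1.0, 0.0, 0.0, 0.0]
ft_force: [-1.4, -0.7, 5.1]
grip_width: 0.468
```

Run:
```python
from h import *
st();c=grab('wrist','w22')
cv2.imwrite('pics/w22c.png',np.clip(cv2.resize(c['color'][150:350,200:440],None,fx=3,fy=3,interpolation=cv2.INTER_NEAREST).astype(int)*2,0,255).astype(np.uint8)[:,:,::-1])
```

```text
t 27.72 p [ 489.31 -251.37   84.16] yaw 0.0006 z [ 7.e-04 -6.e-04 -1.e+00] F [-1.36 -0.71  5.14] tq [-0.16  0.22  0.01] g 39.99 j [-0.52  0.17  2.01 -0.    0.96  1.05]
```

View pics/w22c.png

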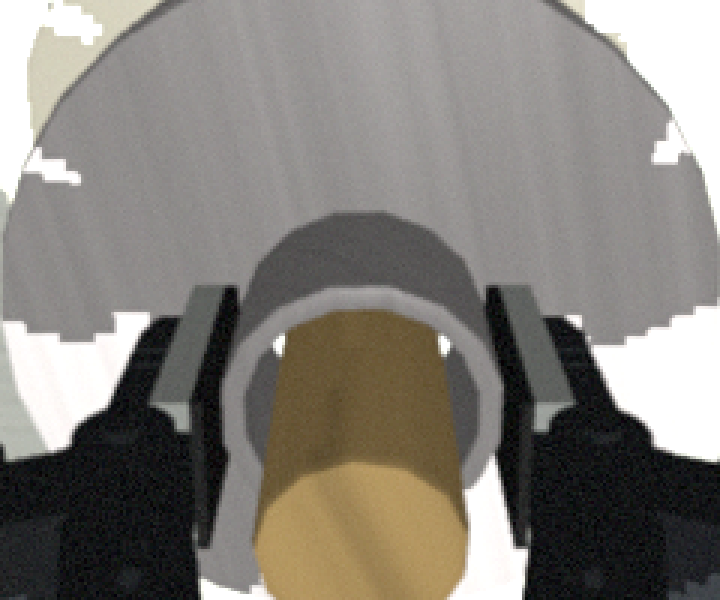

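Request:
play_rows --rows '[{"slide": [0, 0, -0.001], "turn": 0}, {"slide": [0, 0, -0.002], "turn": 0}, {"slide": [0, 0, -0.003], "turn": 0}, {"slide": [0, 0, -0.003], "turn": 0}, {"slide": [0, 0, -0.003], "turn": 0}, {"slide": [0, 0, -0.003], "turn": 0}, {"slide": [0, 0, -0.002], "turn": 0}, {"slide": [0, 0, -0.001], "turn": 0}, {"slide": [0, 0, 0], "turn": 0}, {"slide": [0, 0, 0], "turn": 0}]'

```text
t: 28.6
position: [489.0, -251.1, 101.6]
eef_rot: [1.0, 0.0, 0.0, 0.0]
ft_force: [0.5, -0.2, -2.3]
grip_width: 0.473
```

Run:
```python
from h import *
st();c=grab('wrist','w23');a=grab('scene','s23');b=grab('side','d23')
cv2.imwrite('pics/w23c.png',np.clip(cv2.resize(c['color'][150:350,200:440],None,fx=3,fy=3,interpolation=cv2.INTER_NEAREST).astype(int)*2,0,255).astype(np.uint8)[:,:,::-1])
o=[]
for a in (a,b):
    u,v=proj(a,(489,-251,60)).astype(int);o.append(cv2.resize(a['color'][v-55:v+45,u-50:u+50],None,fx=4,fy=4,interpolation=cv2.INTER_NEAREST))
cv2.imwrite('pics/sd23.png',np.clip(np.hstack(o).astype(int)*2,0,255).astype(np.uint8)[:,:,::-1])
```

```text
t 28.6 p [ 489.   -251.09  101.65] yaw 0.0006 z [ 1.e-04 -0.e+00 -1.e+00] F [ 0.51 -0.21 -2.32] tq [-0.05 -0.   -0.04] g 40.42 j [-0.52  0.15  2.    0.    1.    1.05]
```

View pics/w23c.png

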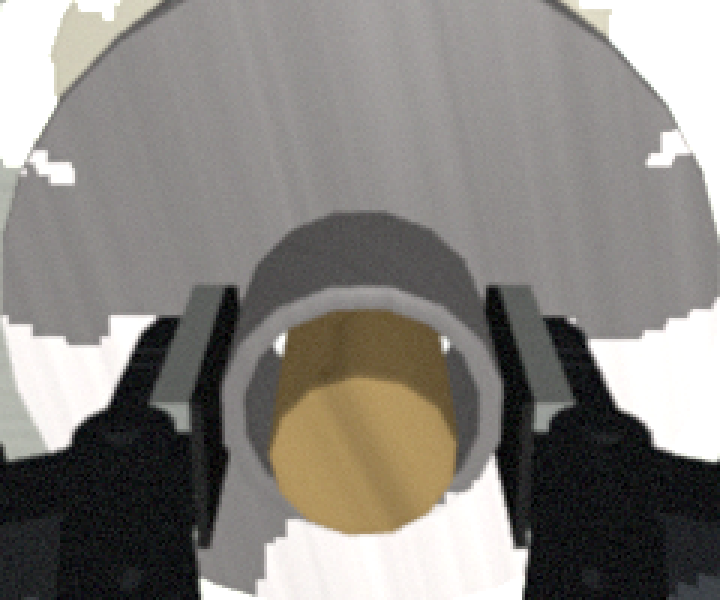

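View pics/sd23.png

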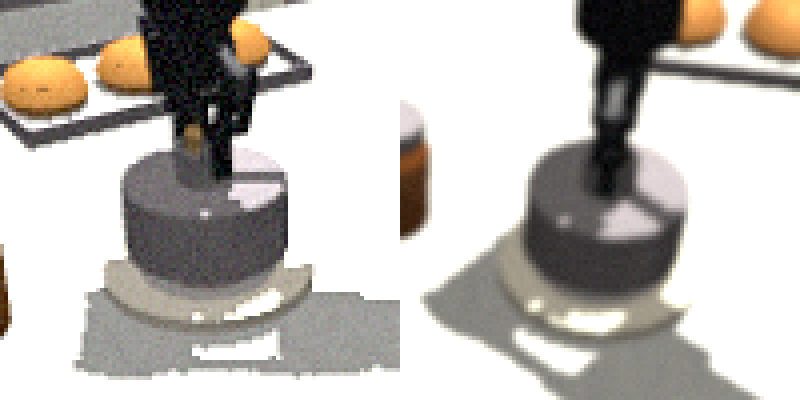

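Steel cover alone has risen 18 mm; the post stays down and remains centred in the collar. Continuing straight up.

Request:
play_rows --rows '[{"slide": [0, 0, -0.002], "turn": 0}, {"slide": [0, 0, -0.004], "turn": 0}, {"slide": [0, 0, -0.005], "turn": 0}, {"slide": [0, 0, -0.005], "turn": 0}, {"slide": [0, 0, -0.005], "turn": 0}, {"slide": [0, 0, -0.005], "turn": 0}, {"slide": [0, 0, -0.005], "turn": 0}, {"slide": [0, 0, -0.005], "turn": 0}, {"slide": [0, 0, -0.005], "turn": 0}, {"slide": [0, 0, -0.007], "turn": 0}, {"slide": [0, 0, -0.01], "turn": 0}, {"slide": [0, 0, -0.012], "turn": 0}, {"slide": [0, 0, -0.012], "turn": 0}, {"slide": [0, 0, -0.012], "turn": 0}, {"slide": [0, 0, -0.012], "turn": 0}, {"slide": [0, 0, -0.01], "turn": 0}, {"slide": [0, 0, -0.007], "turn": 0}, {"slide": [0, 0, -0.003], "turn": 0}, {"slide": [0, 0, 0], "turn": 0}, {"slide": [0, 0, 0], "turn": 0}]'

```text
t: 30.42
position: [488.8, -251.0, 227.3]
eef_rot: [1.0, 0.0, -0.0, -0.0]
ft_force: [0.1, -0.2, -3.7]
grip_width: 0.472
```

Request:
play_rows --rows '[{"slide": [0, 0, 0], "turn": 0}, {"slide": [0, 0, 0], "turn": 0}, {"slide": [0, 0, 0], "turn": 0}, {"slide": [0, 0, 0], "turn": 0}]'

```text
t: 30.75
position: [488.7, -250.9, 227.0]
eef_rot: [1.0, 0.0, -0.0, -0.0]
ft_force: [-0.7, 0.5, -2.4]
grip_width: 0.469
```

Run:
```python
from h import *
st();a=grab('scene','s24');b=grab('side','d24')
o=[]
for a in (a,b):
    u,v=proj(a,(489,-251,120)).astype(int);print(u,v,'tip136',proj(a,(489,-251,136)));v=max(v,60);o.append(cv2.resize(a['color'][v-60:v+75,u-50:u+50],None,fx=4,fy=4,interpolation=cv2.INTER_NEAREST))
cv2.imwrite('pics/sd24.png',np.clip(np.hstack(o).astype(int)*2,0,255).astype(np.uint8)[:,:,::-1])
```

```text
t 30.75 p [ 488.71 -250.94  226.99] yaw 0.0006 z [-9.e-04  5.e-04 -1.e+00] F [-0.68  0.46 -2.36] tq [-0.   -0.01  0.02] g 40.03 j [-0.52  0.03  1.88  0.    1.23  1.05]
274 125 tip136 [274.32917861 120.14998563]
359 108 tip136 [360.01284823 104.42816604]
```

View pics/sd24.png

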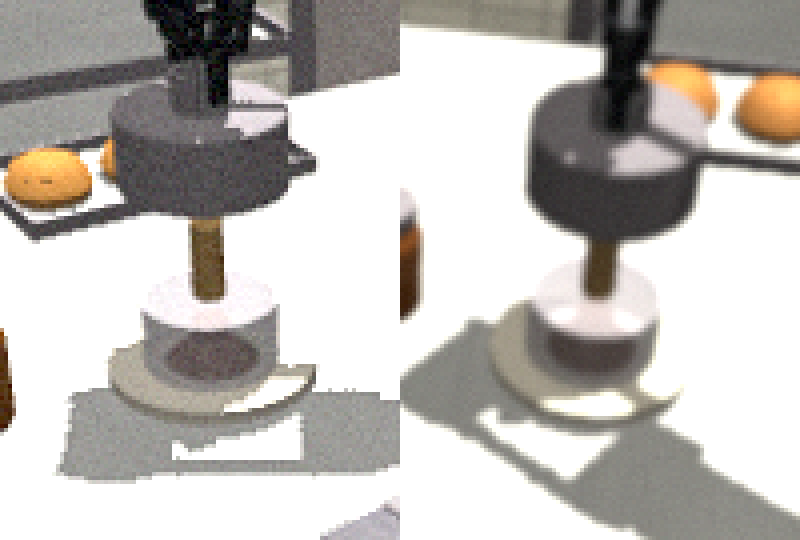

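View pics/s24.png

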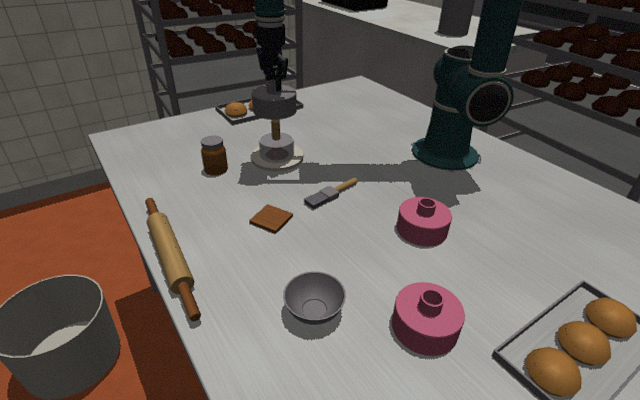

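Run:
```python
from h import *
o=[]
for n in ('s24','d24'):
    a=load(n);u,v=proj(a,(489,-251,50)).astype(int);print(u,v,'pral top',proj(a,(489,-251,58)),'bot',proj(a,(489,-251,40)))
    im=a['color'][v-30:v+28,u-28:u+28].astype(float);im=255*((im-20)/130).clip(0,1)**.7
    o.append(cv2.resize(im.astype(np.uint8),None,fx=7,fy=7,interpolation=cv2.INTER_CUBIC))
cv2.imwrite('pics/z24.png',np.hstack(o)[:,:,::-1])
```

```text
275 146 pral top [275.54795282 143.79331477] bot [275.81646113 149.00217968]
357 127 pral top [357.37283749 125.33266288] bot [356.80225383 129.85073704]
```

View pics/z24.png

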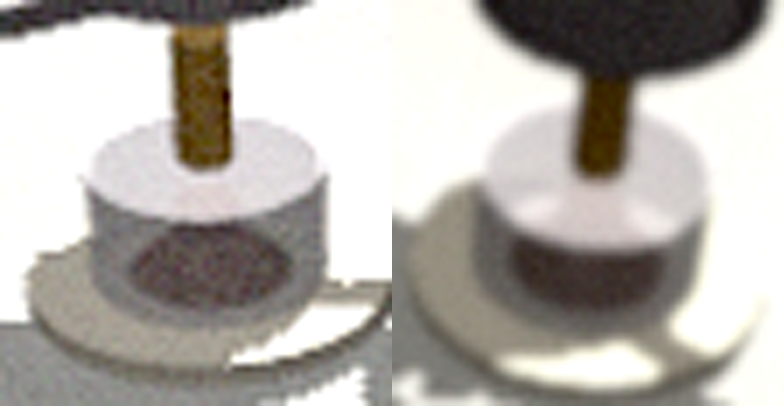

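Run:
```python
from h import *
o=[]
for n in ('s24','d24'):
    a=load(n);u,v=proj(a,(489,-251,55)).astype(int)
    d=a['color'][v-16:v+24,u-24:u+24].astype(float); d=(d[:,:,0]-d[:,:,1]); o.append(cv2.resize((d*12+60).clip(0,255).astype(np.uint8),None,fx=8,fy=8,interpolation=cv2.INTER_CUBIC))
cv2.imwrite('pics/z25.png',np.hstack(o))
```

```text
(no output)
```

View pics/z25.png

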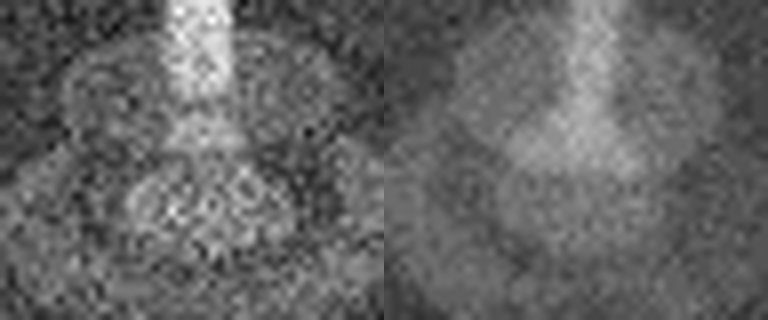

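The red-minus-green view shows the praline's patch centred over the dome, at (205,130) in the left panel. Handing in.

```bash
python3 -c "
from h import *
st();manip.finish_job();st()"
```

```text
t 30.85 p [ 488.86 -251.    227.26] yaw 0.0006 z [-5.e-04  3.e-04 -1.e+00] F [-0.32  0.81 -3.2 ] tq [ 0.04 -0.02  0.02] g 40.32 j [-0.52  0.03  1.88  0.    1.23  1.05]
the job is handed in; nothing more can be done
the job is handed in; nothing more can be done
```

I placed the praline on the dome's crown and let go, then lowered the nested covers over it by the post and let go of that. I then lifted the steel cover straight up by its collar. The job was handed in at about 31 s, with the gripper still holding the steel cover.

Last checks:
- **Steel cover:** it hangs level, and the load on the wrist matches its weight alone. Its rim works out at about 166 mm, against 136 mm for the post tip; I took the 166 mm from the arm's height, not from a picture.
- **Inner cover:** it stands flat on the stand with the post upright.
- **Praline:** it still shows over the dome through the clear cover. Glare blurs the view, so I could not measure its tilt; it stood upright in all three views before it was covered.
- **Bystanders:** the bowl, jar, brush and both pink look-alikes are where they started in the scene view.

No check failed. Before I let go, estimates of the praline's offset from the dome's axis differed by about 1 mm.

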